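Change over a four-place magnetic stirrer

ROBOT

A 7-joint arm with a two-finger parallel gripper is mounted at the origin on a cart in front of the work surface, level with it; the furniture and walls round the work are solid. World frame = base frame: x ahead of the robot, y to its left, z up, the work surface at z = 0. Lengths are in mm, angles in rad, forces in N, time in s.
With the tool pointing down it reaches from about 350 to 900 mm from the base axis. Payload 19.9 kg.
Tool frame: the origin (TCP) lies midway between the tips of the shut fingers; the grasp point (between the pads) lies 19 mm behind it (grasp_offset is the distance from the TCP to the grasp point, in mm); z points along the fingers, y is the direction in which the jaws open and shut (so a half turn about z gives the same grasp; the last joint's range is limited). The gripper opens to 94 mm and grips with 3 to 60 N. Pads are 16 mm wide; open, the fingers measure 119 mm over their backs; the gripper's body (75 mm by 177 mm) begins 78 mm behind the grasp point.
Start: joints at [-1.165, 0.417, -0.01, 1.614, 0.005, 1.111, -0.053], TCP at [270.038, 563.629, 205.425] pointing down, gripper open.
Joint ranges: [-2.81, 2.81], [-0.39, 2.02], [-1.27, 1.25], [0.06, 2.57], [-1.19, 4.33], [0.19, 2], [-2.82, 2.82]. Speed limits (rad/s): [1.89, 1.89, 2.39, 2.39, 3.01, 3.01, 3.01].

INTERFACE

Orientations are given as a rotation vector (axis times angle).
In Python, from cell import * gives the robot as it stands.
- The arm moves only by the tool carry_out, never from a script. Its argument "series" is a list of rows, each a list of 3 entries, a list of its own where there are three numbers: the shift along the tool's x, y, z in m, then the turn, a rotation vector about the tool's x, y, z in degrees, then the closure, from -1 (fully open) to 1 (shut), so that 0 is half open. In form: [[[tx, ty, tz], [ax, ay, az], fingers], ...]. A call has 1 to 10 rows; each row is the pose to reach, as a shift and turn from the pose commanded when the call began, along the tool's axes at that moment; what a row does not reach only later rows make up. A row lasts 1/10 s, in which the tool goes at most 50 mm and 8.59 degrees, less where a joint would pass 70% of its speed; a pose out of reach is approached as far as the arm can. A call with a gripper value outside its range is refused whole. The fingers move at their own pace and stop on an object; "grip_force" is the grip in N (left out, the last holds). Time passes only in rows, so rows that repeat a pose let the fingers close. It gives the time, the measured TCP pose, the force and the opening at its end, in the units of the state.
- state(): the state, without advancing time (a new reading comes with each control period).
- grab_frame(name): name is "side" or "top" or "wrist"; returns a dict with "pixels" (384x512x3 uint8, red, green, blue), "fx", "fy", "cx", "cy" (pixels), "pose" (4x4, takes a point from camera to world coordinates); the wrist camera has in their place "tool_from_camera" (4x4, takes a point from camera to tool coordinates, whose origin is the TCP and whose axes are the flange's). Camera axes: x right, y up, looking along -z (the intrinsics and any distortion apply to the point x, -y, -z); pixel columns grow to the right and rows downward; lengths in mm; the calibration is good to about 2 mm. The wrist camera is an equidistant fisheye: a pixel r from the principal point sees the ray r / f radians off the axis. A picture is of the moment at which its call begins: read the wrist's pose just before it. There is no depth.
- hand_in(): hands the job in, once; it reports no verdict.
Trained networks look in a picture, given as the dict that the camera call returned (one of the last four; its "shot" number tells which), for a name from the list of things; names that differ only in an ending like _2 or _b are one class to them, and where a whole thing is asked for, a point or a joint stands for the part that bears it (a point fixed in the world has none). Each returns a list of dicts, best first, with "p" (0 to 1); they miss things now and then, are a little off and sometimes report something else, mostly with a low value. They report only what shows in the picture. A call takes as long as a camera call. They do not tell look-alikes from the thing itself.
- regions_of(picture, name): "mask" (384x512 bool, what is visible of it) and "box" ([left, top, right, bottom] in pixels, round what is visible of it).
The state is a dict: "time_s": time; "joint_pos": joint angles; "qd": joint speeds; "effort": joint torques, N m; "ee_pos": TCP position; "tcp_rot": TCP orientation; "force": force on the tool from outside, world axes, zero at the start; "ft_torque": the same for the moment, N m; "gripper_width": finger opening in mm.
Only numpy, scipy, OpenCV 4.12 (cv2) and the standard library are available. Lean on these libraries where they do the work, as an engineer would, in place of code of your own. Each camera call takes 0.05 s, during which the arm holds its last target. There are 200 camera calls.

TASK

Change the stirrer over to the next batch: move the dropper bottle off its console onto the bench, and switch the selector off (the open-circle mark) before anything on the stirring plate is moved. Stand the finished conical flask in the white tray, then stand every vessel that waits on the bench at the left (two to four of a beaker, a low dish and two bottles) upright on the plate, each centred on a printed circle of its own, and only when all are in place turn the selector to position 3 (three pips). Spill nothing, keep every vessel upright, and leave the wash bottle, the long-necked flask and the flat petri dish where they stand.

Things in the scene. Friction and masses are not known exactly. Their poses are not given: they have to be found in the camera images.
- stirrer: four-place magnetic stirrer, flat white instrument, fixed. Origin on the bench under the centre of its square plate; x away from the robot at zero yaw, y left, z up. It reaches 109 mm to either x side, 107 mm to +y and 209 mm to -y. Plate 204 x 204 mm, its top 54 mm above the bench; at its right (-y) the console deck, 192 x 92 mm, 50 mm above the bench, with the selector in its middle
- plate_mid (a point): centre of the stirring plate's top, 54 mm above the bench; axes as the stirrer's. A raised steel edge, 5 mm high and 4 mm wide, runs round the plate
- selector (a joint): the black pointer knob on the console deck, rad, grows as it turns clockwise seen from above. Five click positions 36 degrees (0.628 rad) apart: 0 = off (mark: small open circle), 0.628 = 1, 1.257 = 2, 1.885 = 3, 2.513 = 4 (marks: one to four black pips in a row outward); end stops just beyond the first and last. The clicks hold it with about 0.06 N m; released within some 12 degrees of a mark it pulls itself into it
- selector_grip (a point): point on the knob's vertical axis, 22 mm above the deck, inside its upright grip bar. x = the way the pointer (white line on the bar) points, z up. The bar runs along x: 46 mm long, 13 mm wide, from 6 mm to 37 mm above the deck; under it is a round skirt 48 mm across and 6 mm high. At the off position the pointer points 72 degrees to the left of the stirrer's +x
- tray_floor (a point): middle of the inner floor (4 mm above the bench) of the shallow white plastic tray at the right of the stirrer; axes x and y along its sides. Outside 150 mm (x) by 140 mm (y), walls 4 mm thick, rim 18 mm above the bench; fixed
- flask_mid (a point): conical glass flask of the last run, standing near the middle of the stirring plate, over all four circles; 113 mm high, base 95 mm across, narrowing like a cone to 33 mm at its mouth (about 41 mm across 95 mm above its underside). Point on its axis half-way up (56.5 mm above its underside), z up
- dropper_mid (a point): small white dropper bottle with a pointed red cap, left standing on the console deck at the robot's side of the selector, too near for a gripper to get round the knob; 94 mm high, body 31 mm across up to 46 mm above its underside, cap 19 mm across, ending in a thin tip. Point on its axis half-way up (47 mm), z up
- place_0 (a point): centre of the far left stirring place on the plate's top: a printed black circle 80 mm across with a dot in the middle; the four centres form a square of 100 mm
- place_1 (a point): centre of the far right stirring place on the plate's top: a printed black circle 80 mm across with a dot in the middle; the four centres form a square of 100 mm
- place_2 (a point): centre of the near left stirring place on the plate's top: a printed black circle 80 mm across with a dot in the middle; the four centres form a square of 100 mm
- place_3 (a point): centre of the near right stirring place on the plate's top: a printed black circle 80 mm across with a dot in the middle; the four centres form a square of 100 mm
- beaker_large_mid (a point): vessel (may be absent) waiting on the bench at the left of the stirrer: the larger glass beaker, 71 mm high, wall 52 mm across, spreading to 59 mm at the rim (top 8 mm), open. Point on its axis half-way up (35.5 mm above its underside), z up
- dish_mid (a point): vessel (may be absent) waiting on the bench at the left of the stirrer: low round glass dish (crystallising dish), 38 mm high, straight wall 62 mm across outside, 3 mm thick, rim 64 mm across, open. Point on its axis half-way up (19 mm above its underside), z up
- amber_bottle_mid (a point): vessel (may be absent) waiting on the bench at the left of the stirrer: amber glass bottle with a black screw cap, 126 mm high; straight body 58 mm across up to 80 mm above its underside, shoulder to 101 mm, cap 34 mm across and 17 mm high. Point on its axis half-way up (63 mm above its underside), z up
- clear_bottle_mid (a point): vessel (may be absent) waiting on the bench at the left of the stirrer: clear plastic bottle with a white screw cap, 118 mm high; straight body 53 mm across up to 75 mm above its underside, shoulder to 96 mm, cap 33 mm across and 16 mm high. Point on its axis half-way up (59 mm above its underside), z up
- wash_bottle_mid (a point): bystander: white wash bottle with bent spout, 238 mm high, body 88 mm across, standing behind the waiting vessels. Point 119 mm up, z up
- vol_flask_mid (a point): bystander: volumetric flask with long neck and blue stopper, 180 mm high, 62 mm across, behind the waiting vessels. Point half-way up, z up
- petri_dish_mid (a point): bystander: flat petri dish of glass, 81 mm across, 15 mm high, behind the tray. Point half-way up, z up
Things that resemble listed ones, but are neither listed nor needed, are in the scene too. Of the things shaped like the part that bears dish_mid, the clear glass one is meant.

How it is judged:
By the outcome, as a careful person would: the job done as asked, in the order asked, and still so for the second after the job is handed in, with the robot touching nothing.
Of beaker_large, dish, amber_bottle, clear_bottle only 2 to 4 are there at a start; the rules pass over those that are not, and their reading is None.
At some moment in a run one of flask, dish may be knocked a few centimetres aside while the robot is not near it.
Once in a run the grip may slacken for a moment while it holds something.
It also fails if it takes over 210 s, if anything falls off the work surface, if the arm or the gripper's body presses on something with over 40 N, if the wrist force passes 120 N, or if a joint passes its speed limit or range.

## Working session

There is one attempt and no reset: what is moved stays moved. The work goes in short steps, Python scripts to look and compute and a tool call to move; the robot and the scene stay as the last step left them, time stands still between calls to the robot, and variables do not carry over. Pictures are saved under pics/ and viewed, on a budget of 19 in all, crops included, one or two more only if the job needs it, and the job is handed in when it is done.

Besides the shell and the picture viewer there is one more tool, called after "Call:" by a JSON object that holds its "fn" and its "kwargs". carry_out: Moves the arm, as the interface text tells. Its arguments: {"type":"object","properties":{"series":{"type":"array"},"grip_force":{"type":"number"}},"required":["series"]}

```bash
ls; mkdir -p pics
cat > h.py <<'E'
from cell import *
import numpy as np, cv2
from scipy.spatial.transform import Rotation as R
def save(f,n,box=None,scale=1):
    im=np.asarray(f["pixels"])[:,:,::-1]
    if box: im=im[box[1]:box[3],box[0]:box[2]]
    if scale!=1: im=cv2.resize(im,None,fx=scale,fy=scale,interpolation=cv2.INTER_CUBIC)
    cv2.imwrite("pics/"+n+".png",im)
def ray(f,u,v):
    d=np.array([(u-f["cx"])/f["fx"],-(v-f["cy"])/f["fy"],-1.]); T=np.array(f["pose"])
    return T[:3,3],T[:3,:3]@d
def atz(f,u,v,z):
    o,d=ray(f,u,v); return o+d*(z-o[2])/d[2]
def proj(f,p):
    T=np.array(f["pose"]); c=T[:3,:3].T@(np.asarray(p,float)-T[:3,3])
    return f["cx"]+f["fx"]*c[0]/-c[2], f["cy"]-f["fy"]*c[1]/-c[2]
E
python3 - <<'E'
from h import *
s=state(); print(s)
t=grab_frame("top"); 
print({k:v for k,v in t.items() if k!="pixels"})
for n in ["stirrer","selector","tray_floor","flask_mid","dropper_mid","beaker_large_mid","dish_mid","amber_bottle_mid","clear_bottle_mid","wash_bottle_mid","vol_flask_mid","petri_dish_mid"]:
    print(n,[(round(r["p"],2),r["box"]) for r in regions_of(t,n)][:4])
si=grab_frame("side"); print({k:v for k,v in si.items() if k!="pixels"})
for n in ["selector","flask_mid","dropper_mid","beaker_large_mid","dish_mid","amber_bottle_mid","clear_bottle_mid"]:
    print(n,[(round(r["p"],2),r["box"]) for r in regions_of(si,n)][:4])
a=np.vstack([np.asarray(t["pixels"]),np.asarray(si["pixels"])])
save(t,"top0",scale=1.5);save(si,"side0",scale=1.5)
E
```

```text
pics
{'time_s': 0.0, 'joint_pos': array([-1.16548979,  0.41795857, -0.01030993,  1.61418965,  0.00471616,
        1.11067619, -0.05301852]), 'qd': array([ 1.48064624e-03,  4.89150721e-05,  4.96599013e-04,  9.93831810e-04,
       -1.21442056e-03, -1.83484370e-04,  4.57139445e-04]), 'effort': array([-3.20104473e-04, -8.51230574e+01,  6.38262872e-01, -4.26010251e+01,
       -4.89512435e-02,  1.84068986e-02,  1.32230689e-04]), 'ee_pos': array([269.90325525, 563.29661771, 204.82836717]), 'tcp_rot': array([-6.95976416e-01, -3.06335913e+00,  1.87970029e-03]), 'force': array([ 0.43253988, -0.06893054, -0.01723356]), 'ft_torque': array([ 0.04055011, -0.03956059,  0.01170361]), 'gripper_width': 93.6957454791447}
{'fx': 405.52504350139475, 'fy': 405.52504350139475, 'cx': 252.9380530945477, 'cy': 189.42251192396256, 'pose': array([[ 2.08628166e-02,  9.80587138e-01, -1.94970785e-01,
         3.05490609e+02],
       [-9.99744589e-01,  2.21563490e-02,  4.45575911e-03,
        -2.53039399e+01],
       [ 8.68910083e-03,  1.94828027e-01,  9.80798929e-01,
         1.58781046e+03],
       [ 0.00000000e+
[... 1321 characters left out ...]
e-01,  6.47847795e-01,
         1.03582231e+03],
       [ 0.00000000e+00,  0.00000000e+00,  0.00000000e+00,
         1.00000000e+00]]), 'shot': 2}
selector [(0.49, [231.9, 221.6, 245.7, 240.5]), (0.49, [142.7, 261.9, 214.8, 320.5]), (0.34, [194.2, 125.0, 213.4, 163.3])]
flask_mid [(0.97, [229.5, 158.1, 261.0, 199.8])]
dropper_mid [(0.52, [210.6, 209.7, 222.4, 234.0]), (0.2, [230.0, 220.5, 246.6, 239.7])]
beaker_large_mid []
dish_mid [(0.85, [224.4, 144.9, 242.4, 163.6]), (0.79, [212.6, 124.9, 234.6, 143.5]), (0.6, [318.5, 179.2, 335.3, 196.0])]
amber_bottle_mid [(0.45, [197.0, 172.8, 278.6, 255.0])]
clear_bottle_mid [(0.82, [188.1, 109.7, 208.6, 136.9]), (0.43, [201.4, 171.3, 276.9, 256.3])]
```

Run:
```python
from h import *
t=grab_frame("top"); save(t,"top1",(120,110,370,270),3.2)
si=grab_frame("side"); save(si,"side1",(130,70,350,270),3)
```

```text
(no output)
```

View pics/top1.png

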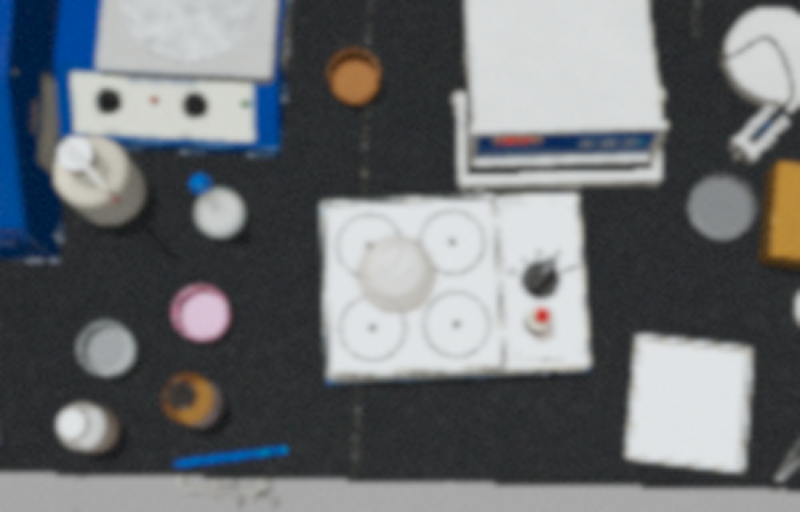

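View pics/side1.png

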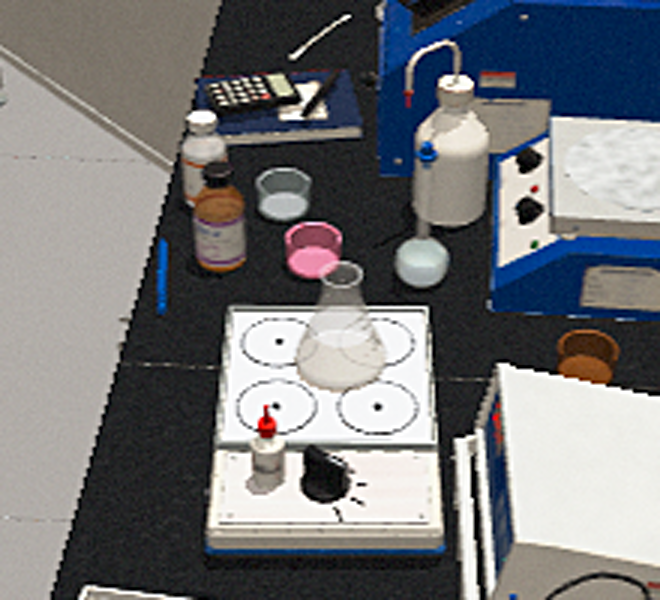

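The top crop (3.2x, offset 120,110) shows these things:
- **Stirrer:** the conical flask is on the plate at (397,272), the knob at (540,278) and the dropper at (540,320). The tray is at (690,400).
- **Waiting vessels:** clear glass dish at (105,347), amber bottle at (190,400) and clear bottle at (87,427). There is no beaker.
- **Look-alikes of the dish:** pink dish (200,312) and orange dish (355,76). I choose the clear grey one at (105,347).

In the side crop the clear dish is at (283,193), the pink one at (313,248) and the orange one at (588,357).

```bash
cat >> h.py <<'E'
def crop2px(u,v): return 120+u/3.2,110+v/3.2
def goal(p,yaw,fr=None,ref=None):
    """shift(m, tool axes) & turn about tool z (deg) from ref/current pose to tool pointing down with tool y (jaw) at world angle yaw deg (0 = world +x)"""
    s=state() if ref is None else ref
    R0=R.from_rotvec(s["tcp_rot"]); p0=np.array(s["ee_pos"])
    th=np.radians(yaw); y=np.array([np.cos(th),np.sin(th),0]); z=np.array([0,0,-1.]); x=np.cross(y,z)
    G=R.from_matrix(np.c_[x,y,z])
    t=R0.inv().apply(np.asarray(p,float)-p0)/1000; r=(R0.inv()*G).as_rotvec(degrees=True)
    return np.round(t,4),np.round(r,2)
def wray(f,s,u,v):
    T=np.array(f["tool_from_camera"]); dx,dy=u-f["cx"],v-f["cy"]; r=np.hypot(dx,dy); th=r/f["fx"]
    d=np.array([dx/r*np.sin(th),-dy/r*np.sin(th),-np.cos(th)]) if r>0 else np.array([0,0,-1.])
    Rt=R.from_rotvec(s["tcp_rot"]); return np.array(s["ee_pos"])+Rt.apply(T[:3,3]), Rt.apply(T[:3,:3]@d)
def watz(f,s,u,v,z):
    o,d=wray(f,s,u,v); return o+d*(z-o[2])/d[2]
def wproj(f,s,P):
    T=np.array(f["tool_from_camera"]); Rt=R.from_rotvec(s["tcp_rot"])
    q=Rt.inv().apply(np.asarray(P,float)-np.array(s["ee_pos"])); c=T[:3,:3].T@(q-T[:3,3])
    th=np.arctan2(np.hypot(c[0],c[1]),-c[2]); ph=np.arctan2(-c[1],c[0]); return f["cx"]+f["fx"]*th*np.cos(ph),f["cy"]+f["fx"]*th*np.sin(ph)
E
python3 - <<'E'
from h import *
t=grab_frame("top"); g=lambda u,v,z:np.round(atz(t,*crop2px(u,v),z),0)
for n,u,v,z in [("p0",371,245,54),("p1",452,241,54),("p2",373,327,54),("p3",456,324,54),("knob",540,277,80),("dropper",541,317,140),("flasktop",397,262,150),("tray",690,402,4),("dish",105,347,20),("amberCap",183,391,120),("clearcap",82,425,115),("petri",722,207,10),("pink",200,312,20),("vol",218,213,30)]: print(n,g(u,v,z))
s=state();w=grab_frame("wrist");print({k:v for k,v in w.items() if k!="pixels"})
print(goal([480,-60,330],90))
E
```

```text
p0 [620.  34.  54.]
p1 [627. -64.  54.]
p2 [521.  28.  54.]
p3 [526. -71.  54.]
knob [ 581. -168.   80.]
dropper [ 524. -164.  140.]
flasktop [582.   0. 150.]
tray [ 444. -359.    4.]
dish [494. 353.  20.]
amberCap [434. 238. 120.]
clearcap [394. 350. 115.]
petri [ 688. -402.   10.]
pink [539. 241.  20.]
vol [661. 224.  30.]
{'fx': 297.3186396354542, 'fy': 297.3186396354542, 'cx': 252.61517356383465, 'cy': 191.8742990697354, 'tool_from_camera': array([[ 9.01008119e-04,  9.59237418e-01,  2.82600008e-01,
         8.16942110e+01],
       [ 9.99998995e-01, -5.54975021e-04, -1.30450954e-03,
         2.90583326e-01],
       [-1.09449842e-03,  2.82600899e-01, -9.59236954e-01,
        -1.78966223e+02],
       [ 0.00000000e+00,  0.00000000e+00,  0.00000000e+00,
         1.00000000e+00]]), 'shot': 6}
(array([-0.4588, -0.4717, -0.1245]), array([ -0. ,   0. , -25.6]))
```

Run:
```python
from h import *
print(goal([430,300,280],90))
```

```text
(array([-0.2582, -0.1686, -0.0745]), array([ -0. ,   0. , -25.6]))
```

Call:
{"fn": "carry_out", "kwargs": {"series": [[[0,0,-0.05],[0,0,0],-1],[[-0.05,0.0,-0.07],[0,0,-5],-1],[[-0.1,-0.05,-0.075],[0,0,-10],-1],[[-0.15,-0.1,-0.075],[0,0,-16],-1],[[-0.2,-0.14,-0.075],[0,0,-22],-1],[[-0.257,-0.169,-0.075],[0,0,-25.6],-1],[[-0.257,-0.169,-0.075],[0,0,-25.6],-1],[[-0.257,-0.169,-0.075],[0,0,-25.6],-1],[[-0.257,-0.169,-0.075],[0,0,-25.6],-1],[[-0.257,-0.169,-0.075],[0,0,-25.6],-1]]}}

```text
time_s: 2.25
ee_pos: [428.7, 300.5, 280.6]
tcp_rot: [0.001, 3.142, 0.0]
force: [-1.0, 1.1, -0.0]
gripper_width: 94.0
```

Run:
```python
from h import *
s=state();w=grab_frame("wrist"); np.save("w1.npy",w["pixels"])
print(s["ee_pos"],s["tcp_rot"]); save(w,"wr1",scale=1.5)
for n in ["dish_mid","amber_bottle_mid","clear_bottle_mid","beaker_large_mid"]:
    for r in regions_of(w,n): 
        b=r["box"]; print(n,round(r["p"],2),np.round(b), np.round(watz(w,s,(b[0]+b[2])/2,(b[1]+b[3])/2,20)))
print(goal([480,-60,330],90))
```

```text
[428.65795657 300.45890097 280.55618801] [5.40026355e-04 3.14157139e+00 4.52136854e-04]
dish_mid 0.98 [137. 336. 162. 363.] [834.  77.  20.]
dish_mid 0.96 [192. 206. 236. 254.] [541. 239.  20.]
dish_mid 0.82 [266. 180. 306. 219.] [489. 353.  20.]
amber_bottle_mid 0.83 [185. 143. 236. 189.] [436. 237.  20.]
amber_bottle_mid 0.65 [  0. 215.  17. 241.] [ 557. -218.   20.]
clear_bottle_mid 0.81 [277. 119. 320. 161.] [396. 370.  20.]
beaker_large_mid 0.19 [  1. 182. 136. 292.] [566. -46.  20.]
(array([-0.0512, -0.3612, -0.0496]), array([-0.  , -0.01,  0.09]))
```

View pics/wr1.png

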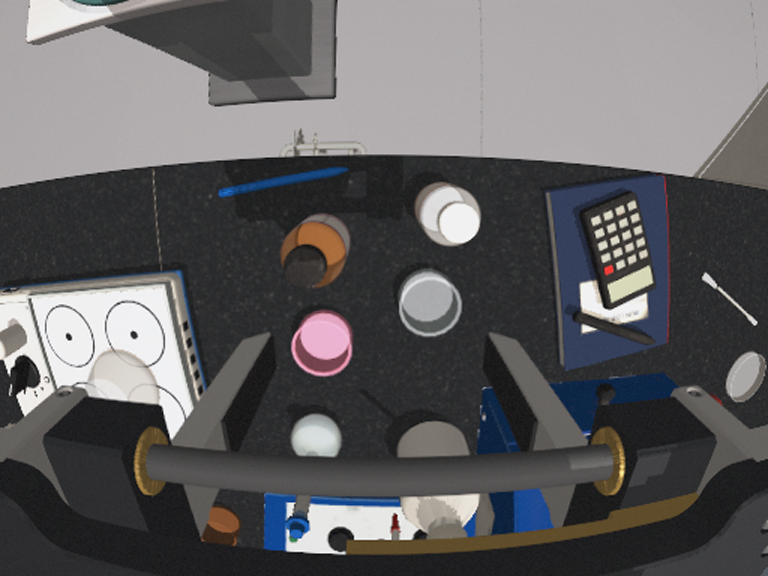

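The wrist view (1.5x) shows the clear dish at (430,302), the pink dish (322,343), the amber bottle with its cap at (305,265), and the clear bottle's cap at (459,222). There is no beaker. Next I move over the stirrer.

Call:
{"fn": "carry_out", "kwargs": {"series": [[[-0.01,-0.05,-0.02],[0,0,0],-1],[[-0.02,-0.1,-0.03],[0,0,0],-1],[[-0.03,-0.15,-0.03],[0,0,0],-1],[[-0.03,-0.2,-0.03],[0,0,0],-1],[[-0.03,-0.25,-0.03],[0,0,0],-1],[[-0.03,-0.3,-0.03],[0,0,0],-1],[[-0.03,-0.35,-0.03],[0,0,0],-1],[[-0.03,-0.4,-0.03],[0,0,0],-1],[[-0.03,-0.4,-0.03],[0,0,0],-1],[[-0.03,-0.4,-0.03],[0,0,0],-1]]}}

```text
time_s: 3.5
ee_pos: [458.8, -100.5, 310.5]
tcp_rot: [-0.003, -3.142, 0.0]
force: [0.1, 0.8, -0.9]
gripper_width: 93.7
```

Run:
```python
from h import *
s=state();w=grab_frame("wrist"); np.save("w2.npy",w["pixels"])
print(s["ee_pos"],s["tcp_rot"]); save(w,"wr2",(60,70,460,310),2)
for n in ["selector","dropper_mid","flask_mid","tray_floor"]:
    for r in regions_of(w,n): print(n,round(r["p"],2),np.round(r["box"]))
for n,p in dict(p0=[620,34,54],p3=[526,-71,54],knob=[581,-168,85]).items(): print(n,np.round(wproj(w,s,p)))
```

```text
[ 458.7625656  -100.51870538  310.47443871] [-2.94369625e-03 -3.14155101e+00  2.52049292e-04]
selector 0.61 [197. 227. 225. 258.]
dropper_mid 0.92 [198. 197. 219. 231.]
dropper_mid 0.74 [196. 224. 224. 260.]
flask_mid 0.95 [289. 216. 341. 289.]
tray_floor 0.75 [ 90. 254. 125. 291.]
tray_floor 0.56 [ 76. 109. 147. 199.]
p0 [331. 256.]
p3 [271. 204.]
knob [208. 245.]
```

View pics/wr2.png

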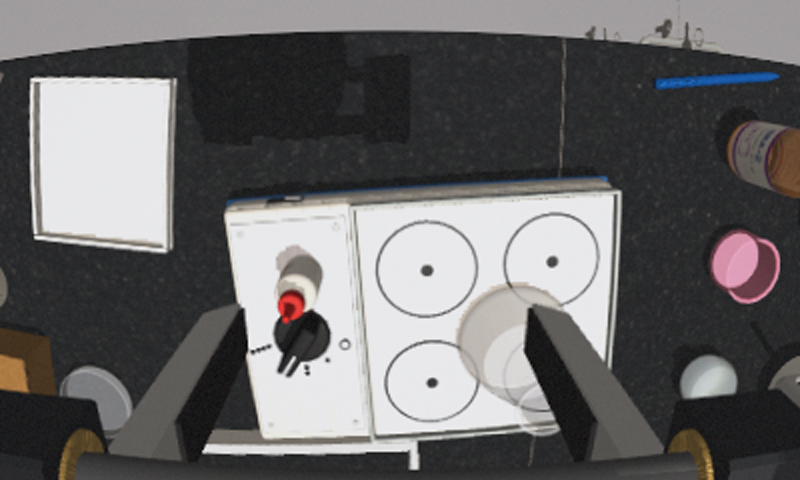

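This crop (2x, offset 60,70) shows the plate dots at (427,270) near right, (552,262) near left and (432,383) far right. The knob is at (300,337) and points to about the 3-pip mark. The open circle is at (345,344) and the dropper cap at (291,305). The flask leans over the far-left place.

```bash
cat >> h.py <<'E'
def dotc(im,u,v,r=5):
    g=cv2.cvtColor(im,cv2.COLOR_RGB2GRAY).astype(float); u,v=int(round(u)),int(round(v)); p=g[v-r:v+r+1,u-r:u+r+1]
    wt=np.clip(np.median(p)-15-p,0,None); yy,xx=np.mgrid[v-r:v+r+1,u-r:u+r+1]; return (wt*xx).sum()/wt.sum(),(wt*yy).sum()/wt.sum()
E
python3 - <<'E'
from h import *
s=state();w=grab_frame("wrist"); im=np.asarray(w["pixels"])
P={}
for n,u,v in [("p3",427,270),("p2",552,262),("p1",432,383)]:
    c=dotc(im,60+u/2,70+v/2); P[n]=watz(w,s,*c,54); print(n,np.round(c,1),np.round(P[n],1))
# rigid fit
loc={"p1":(50,-50),"p2":(-50,50),"p3":(-50,-50)}
A=np.array([loc[k] for k in P]);B=np.array([P[k][:2] for k in P])
z=((A-A.mean(0))@[1,1j]); zz=((B-B.mean(0))@[1,1j]); yaw=np.angle((np.conj(z)*zz).sum()); print("scale",abs((np.conj(z)*zz).sum())/(abs(z)**2).sum())
c,sn=np.cos(yaw),np.sin(yaw);M=np.array([[c,-sn],[sn,c]]); o=B.mean(0)-M@A.mean(0)
print("stirrer",o,np.degrees(yaw),"res",B-(A@M.T+o))
np.save("st.npy",[*o,yaw])
for l in [(0,-158)]: print("knob pred",M@l+o)
oc=watz(w,s,60+345/2,70+344/2,50)[:2]; print("open circ",oc,"1pip",watz(w,s,60+328/2,70+360/2,50)[:2])
for lab,u,v,zz in [("dropcap",291,303,135),("knobtop",300,330,87)]: print(lab,watz(w,s,60+u/2,70+v/2,zz))
for lab,cs in dict(tray=[(33,80),(175,80),(170,250),(37,238)]).items():
    q=np.array([watz(w,s,60+u/2,70+v/2,18)[:2] for u,v in cs]); print(lab,q.round(0).tolist(),q.mean(0))
r=regions_of(w,"dropper_mid")[0]["mask"]; ys,xs=np.where(r); print("drop mask rows",ys.min(),ys.max(),"cols",xs.min(),xs.max())
m=ys<ys.min()+9; print("base",watz(w,s,xs[m].mean(),ys[m].mean(),70))
save(w,"drop",(185,185,260,275),7)
E
```

```text
p3 [271.3 204.8] [526.5 -68.8  54. ]
p2 [334.  200.7] [519.9  30.9  54. ]
p1 [273.6 261. ] [626.4 -62.3  54. ]
scale 1.000500203865873
stirrer [573.15980918 -15.65652353] 3.788155850260329 res [[-0.04485543  0.03855457]
 [-0.03232679 -0.01063408]
 [ 0.07718222 -0.02792048]]
knob pred [ 583.59849536 -173.31131677]
open circ [ 592.8055536  -130.48785246] 1pip [ 607.89997654 -145.02641266]
dropcap [ 522.11457822 -158.8747256   135.        ]
knobtop [ 563.50450494 -161.36697232   87.        ]
tray [[367.0, -409.0], [378.0, -270.0], [523.0, -284.0], [512.0, -422.0]] [ 444.6813933  -346.42567149]
drop mask rows 197 230 cols 195 219
base [ 516.65842583 -163.26486337   70.        ]
```

View pics/drop.png

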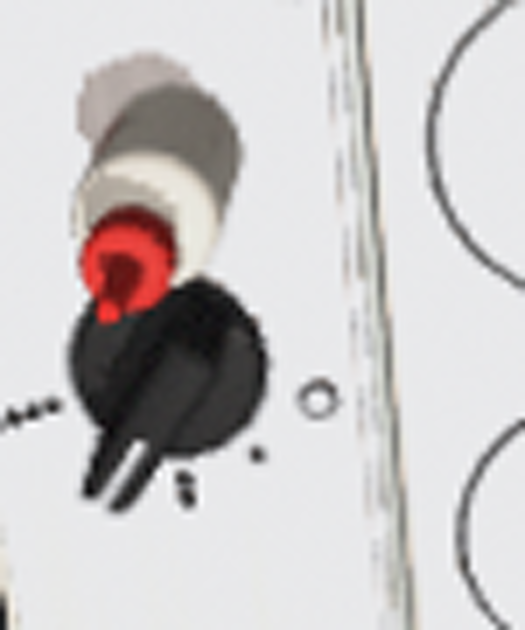

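Run:
```python
from h import *
s=state();w=grab_frame("wrist"); g=lambda u,v,z: np.round(watz(w,s,185+u/7,185+v/7,z),1)
print("skirt",g(170,365,56),"tip",g(108,312,144),"shoulder",g(149,218,96),"base",g(170,157,50))
print("pointer end",g(130,475,87),"r4 inner",g(55,405,50),"off",g(318,398,50))
k=g(170,365,56)
for q in [(583.6,-173.3),(k[0],k[1])]:
  for z,l in [(96,"sh"),(144,"tip")]: pass
for d in [(520,-160),(524,-160),(520,-164)]: print(d,[np.round((np.array(wproj(w,s,[*d,z]))-185)*7) for z in (50,96,144)])
print(goal([521,-161,190],93.8)); print(goal([521,-161,61+30],93.8))
```

```text
skirt [ 581.7 -168.2   56. ] tip [ 529.7 -165.1  144. ] shoulder [ 529.7 -164.5   96. ] base [ 532.7 -166.6   50. ]
pointer end [ 594.1 -173.7   87. ] r4 inner [ 595.6 -197.5   50. ] off [ 592.6 -134.5   50. ]
(520, -160) [array([197., 103.]), array([169., 174.]), array([133., 264.])]
(524, -160) [array([198., 120.]), array([170., 192.]), array([134., 284.])]
(520, -164) [array([179., 103.]), array([149., 173.]), array([111., 263.])]
(array([-0.062 , -0.062 ,  0.1205]), array([-0.  , -0.  , -3.73]))
(array([-0.062 , -0.062 ,  0.2195]), array([-0.  , -0.  , -3.73]))
```

Call:
{"fn": "carry_out", "kwargs": {"series": [[[-0.03,-0.03,0.01],[0,0,-2],-0.28],[[-0.06,-0.055,0.03],[0,0,-3.7],-0.28],[[-0.071,-0.0645,0.07],[0,0,-3.7],-0.28],[[-0.071,-0.0645,0.11],[0,0,-3.7],-0.28],[[-0.071,-0.0645,0.11],[0,0,-3.7],-0.28],[[-0.071,-0.0645,0.11],[0,0,-3.7],-0.28]], "grip_force": 15}}

```text
time_s: 4.5
ee_pos: [529.9, -164.1, 201.4]
tcp_rot: [0.102, -3.139, 0.0]
force: [0.1, -0.1, 0.7]
gripper_width: 60.7
```

Run:
```python
from h import *
s=state();w=grab_frame("wrist"); print(s["ee_pos"],s["tcp_rot"],s["gripper_width"]); save(w,"a",(130,130,400,320),2.5)
for z in (96,144): print(np.round((np.array(wproj(w,s,[529.7,-165,z]))-130)*2.5))
print(goal([529.7,-165,62],93.8))
```

```text
[ 529.87075199 -164.09748346  201.37319083] [ 1.01880694e-01 -3.13938194e+00  1.48569708e-04] 60.689872270632165
[304. 149.]
[304. 188.]
(array([ 0.0011, -0.0007,  0.1404]), array([-0.02,  0.1 , -0.08]))
```

View pics/a.png

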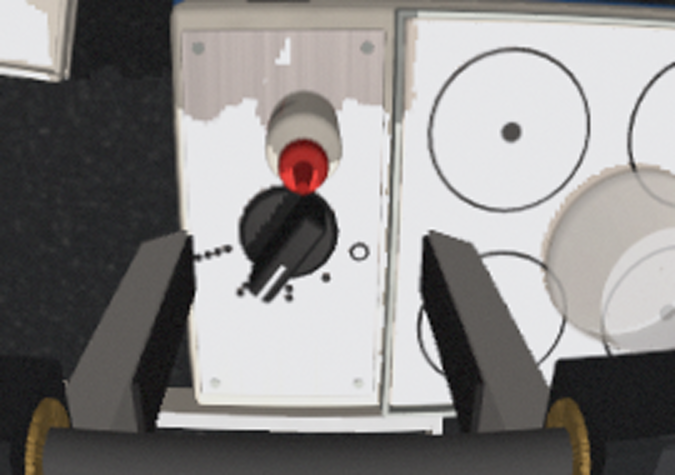

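The dropper's tip at (303,188) matches the predicted position. Descending to grip it.

Call:
{"fn": "carry_out", "kwargs": {"series": [[[0.001,-0.001,0.04],[0,0,0],-0.28],[[0.001,-0.001,0.08],[0,0,0],-0.28],[[0.001,-0.001,0.115],[0,0,0],-0.28],[[0.001,-0.001,0.139],[0,0,0],-0.28],[[0.001,-0.001,0.139],[0,0,0],-0.28],[[0.001,-0.001,0.139],[0,0,0],1],[[0.001,-0.001,0.139],[0,0,0],1],[[0.001,-0.001,0.139],[0,0,0],1],[[0.001,-0.001,0.139],[0,0,0],1],[[0.001,-0.001,0.139],[0,0,0],1]], "grip_force": 15}}

```text
time_s: 5.55
ee_pos: [529.5, -165.5, 62.5]
tcp_rot: [-0.102, 3.138, -0.0]
force: [-1.5, 1.3, 10.0]
gripper_width: 30.3
```

Call:
{"fn": "carry_out", "kwargs": {"series": [[[0,0,-0.02],[0,0,0],1],[[0,0,-0.05],[0,0,0],1],[[0,0,-0.05],[0,0,0],1]]}}

```text
time_s: 5.85
ee_pos: [530.6, -166.0, 114.9]
tcp_rot: [-0.101, 3.135, -0.002]
force: [0.1, -0.1, -1.1]
gripper_width: 30.4
```

Run:
```python
from h import *
s=state(); print(s["ee_pos"],s["tcp_rot"],s["gripper_width"])
print(goal([620,-285,112],93.8),goal([620,-285,13],93.8))
t=grab_frame("top"); save(t,"t2",(120,110,370,270),3.2)
```

```text
[ 530.57121384 -166.02292937  114.87727326] [-1.00905079e-01  3.13523834e+00 -1.54080696e-03] 30.3831972514545
(array([-0.0816, -0.1245,  0.0034]), array([-0.07,  0.27, -0.11])) (array([-0.0811, -0.1244,  0.1024]), array([-0.07,  0.27, -0.11]))
```

View pics/t2.png

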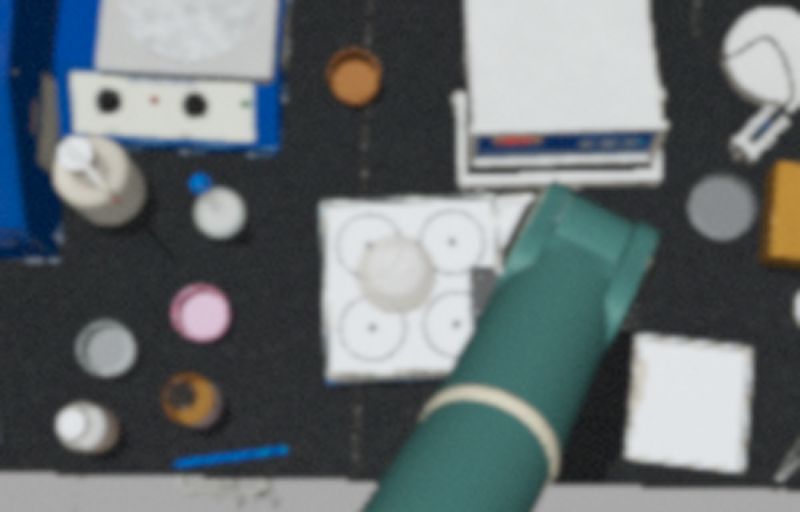

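The dropper is held (30.4 mm opening) and everything else is unchanged. I set it on the free bench right of the console.

Call:
{"fn": "carry_out", "kwargs": {"series": [[[0,-0.03,-0.005],[0,0,0],1],[[0,-0.065,-0.005],[0,0,0],1],[[-0.03,-0.095,-0.005],[0,0,0],1],[[-0.062,-0.12,-0.005],[0,0,0],1],[[-0.062,-0.12,0.02],[0,0,0],1],[[-0.062,-0.12,0.055],[0,0,0],1],[[-0.062,-0.12,0.09],[0,0,0],1],[[-0.062,-0.12,0.0985],[0,0,0],1],[[-0.062,-0.12,0.1015],[0,0,0],1],[[-0.062,-0.12,0.1015],[0,0,0],1]]}}

```text
time_s: 6.9
ee_pos: [598.0, -280.9, 9.7]
tcp_rot: [0.101, -3.139, -0.001]
force: [-0.3, -0.8, -0.4]
gripper_width: 30.4
```

Run:
```python
from h import *
s=state(); print(s["ee_pos"],s["force"],s["gripper_width"])
```

```text
[ 598.03617849 -280.86474074    9.71232377] [-0.25903725 -0.79824509 -0.3558696 ] 30.414410476853313
```

Call:
{"fn": "carry_out", "kwargs": {"series": [[[0,0,0.001],[0,0,0],1],[[0,0,0.002],[0,0,0],1],[[0,0,0.002],[0,0,0],1]]}}

```text
time_s: 7.2
ee_pos: [598.6, -281.2, 9.0]
tcp_rot: [-0.101, 3.139, 0.0]
force: [-5.2, 2.6, 14.1]
gripper_width: 30.6
```

Run:
```python
from h import *
s=state(); print(s["ee_pos"],s["force"],s["gripper_width"])
si=grab_frame("side"); save(si,"s2",(130,130,300,300),4)
```

```text
[ 598.63142    -281.20829514    8.989843  ] [-5.22443348  2.55067962 14.10009626] 30.586172120451742
```

View pics/s2.png

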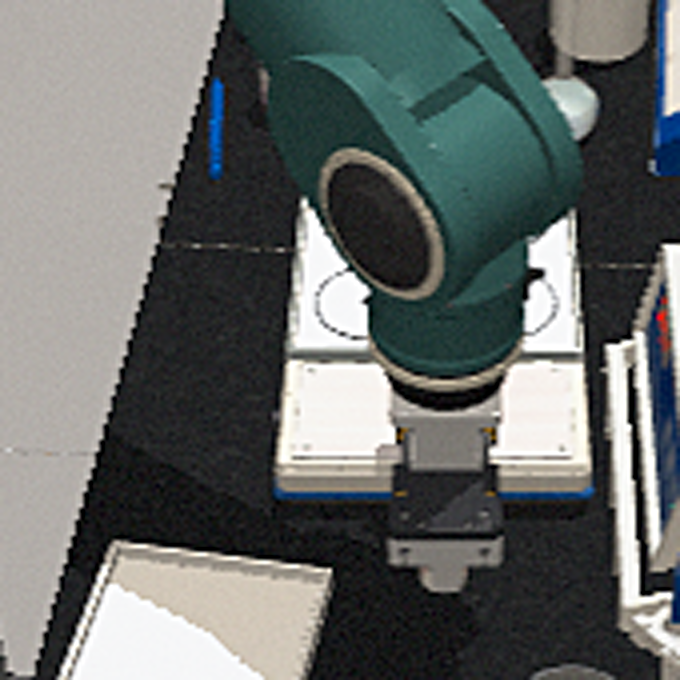

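Contact with the bench is confirmed by 14 N upward at 9 mm height. I release and retreat upward.

Call:
{"fn": "carry_out", "kwargs": {"series": [[[0,0,-0.001],[0,0,0],0.3],[[0,0,-0.001],[0,0,0],0.0],[[0,0,-0.001],[0,0,0],-0.28],[[0,0,-0.001],[0,0,0],-0.28],[[0,0,-0.03],[0,0,0],-0.28],[[0,0,-0.08],[0,0,0],-0.28],[[0,0,-0.13],[0,0,0],-0.28],[[0,0,-0.17],[0,0,0],-0.28],[[0,0,-0.17],[0,0,0],-0.28]]}}

```text
time_s: 8.15
ee_pos: [600.6, -282.5, 183.8]
tcp_rot: [-0.101, 3.133, -0.005]
force: [0.3, -0.0, 0.5]
gripper_width: 60.5
```

Run:
```python
from h import *
s=state(); print(s["ee_pos"],s["joint_pos"],s["gripper_width"])
for d in [57.8,-122.2]: print(d,goal([583,-168.4,180],d),goal([583,-168.4,56],d))
w=grab_frame("wrist"); r=regions_of(w,"dropper_mid"); print([(q["p"],q["box"]) for q in r]); print([np.round(wproj(w,s,[598,-281,z])) for z in (0,46,94)])
```

```text
[ 600.55371036 -282.47934934  183.82112668] [ 0.05570883  0.54033829  0.48487136  1.5508084  -0.27206018  1.1097097
  2.23674392] 60.45735434442953
57.8 (array([0.0102, 0.115 , 0.0034]), array([-0.05,  0.47, 35.89])) (array([0.0111, 0.1154, 0.1274]), array([-0.05,  0.47, 35.89]))
-122.2 (array([0.0102, 0.115 , 0.0034]), array([-6.1000e-01, -7.0000e-02, -1.4411e+02])) (array([0.0111, 0.1154, 0.1274]), array([-6.1000e-01, -7.0000e-02, -1.4411e+02]))
[(0.93, [241.8, 157.8, 268.4, 194.3])]
[array([254., 169.]), array([254., 179.]), array([255., 191.])]
```

The dropper stands where I put it. Joint 7 limits favour approaching the knob with the jaw at −122°, so I rotate and move over the knob.

Call:
{"fn": "carry_out", "kwargs": {"series": [[[0,0.02,0],[0,0,-8.5],-0.28],[[0,0.05,0],[0,0,-17],-0.28],[[0.01,0.08,0],[0,0,-25.5],-0.28],[[0.01,0.115,0],[0,0,-34],-0.28],[[0.01,0.115,0],[0,0,-42.5],-0.28],[[0.01,0.115,0],[0,0,-51],-0.28],[[0.01,0.115,0],[0,0,-59.5],-0.28],[[0.01,0.115,0],[0,0,-68],-0.28],[[0.01,0.115,0],[0,0,-76.5],-0.28],[[0.01,0.115,0],[0,0,-85],-0.28]]}}

```text
time_s: 9.25
ee_pos: [577.0, -164.6, 168.9]
tcp_rot: [1.793, -2.552, -0.031]
force: [0.3, 0.3, -1.3]
gripper_width: 60.2
```

Call:
{"fn": "carry_out", "kwargs": {"series": [[[0,0,0],[0,0,-8.5],-0.28],[[0,0,0],[0,0,-17],-0.28],[[0,0,0],[0,0,-25.5],-0.28],[[0,0,0],[0,0,-34],-0.28],[[0,0,0],[0,0,-42.5],-0.28],[[0,0,0],[0,0,-51],-0.28],[[0,0,0],[0,0,-59],-0.28],[[0,0,0],[0,0,-59],-0.28],[[0,0,0],[0,0,-59],-0.28]]}}

```text
time_s: 10.15
ee_pos: [569.4, -93.9, 102.8]
tcp_rot: [2.526, -1.675, 0.156]
force: [-0.0, -0.1, 0.8]
gripper_width: 60.1
```

Run:
```python
from h import *
s=state(); w=grab_frame("wrist");print(s["ee_pos"],s["joint_pos"],s["gripper_width"])
for d in [-122.2]: print(d,goal([583,-168.4,60],d))
c=np.round(wproj(w,s,[583,-168.4,87])); print("knob",c)
a=np.radians(-32.2);print("end",wproj(w,s,[583+23*np.cos(a),-168.4+23*np.sin(a),87]),wproj(w,s,[583-23*np.cos(a),-168.4-23*np.sin(a),87]))
save(w,"k",(160,100,360,250),4)
```

```text
[569.43203077 -93.85732327 102.75032628] [ 0.90895716  0.83736924 -1.27428287  1.83648326  1.0164597   1.24829115
  2.82366817] 60.116693590665065
-122.2 (array([0.0697, 0.0146, 0.0519]), array([  4.37,  -7.4 , -34.49]))
knob [277. 124.]
end (np.float64(257.91008578567937), np.float64(97.28318837301515)) (np.float64(295.82587364230073), np.float64(151.68921054998805))
```

View pics/k.png

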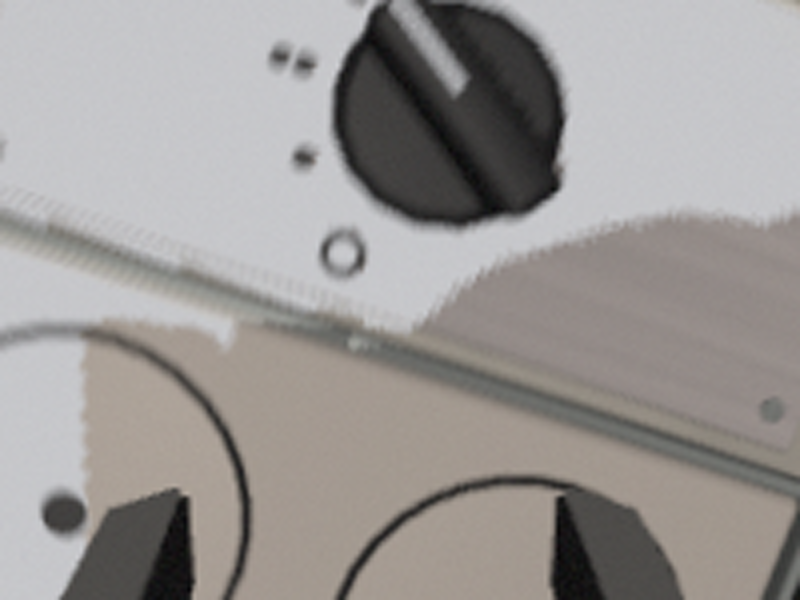

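The second call drove joint 7 against its limit because I turned the wrong way round, so the tool drifted. The forces stayed near zero. I first unwind gently to learn where the commanded pose stands.

Call:
{"fn": "carry_out", "kwargs": {"series": [[[0,0,-0.02],[0,0,8],-0.28],[[0,0,-0.02],[0,0,8],-0.28]]}}

```text
time_s: 10.4
ee_pos: [570.0, -91.5, 124.9]
tcp_rot: [2.401, -1.863, 0.169]
force: [0.9, 0.1, 0.6]
gripper_width: 60.0
```

Run:
```python
from h import *
s=state(); print(s["ee_pos"],s["tcp_rot"],s["joint_pos"],s["qd"].round(2))
for y in (195,180,150,130,93.8): print(y,goal([560,-140,200],y))
```

```text
[569.95026947 -91.53180251 124.94284024] [ 2.40088647 -1.86257382  0.1685075 ] [ 0.90948571  0.79059699 -1.2744477   1.8210877   0.96345458  1.25399063
  2.70801025] [ 0.01  0.03  0.01  0.01  0.05 -0.    0.11]
195 (array([ 0.055 ,  0.0224, -0.0675]), array([ 0.61, -8.46, -0.61]))
180 (array([ 0.055 ,  0.0224, -0.0675]), array([-0.5 , -8.49, 14.37]))
150 (array([ 0.055 ,  0.0224, -0.0675]), array([-2.74, -8.25, 44.31]))
130 (array([ 0.055 ,  0.0224, -0.0675]), array([-4.25, -7.87, 64.27]))
93.8 (array([ 0.055 ,  0.0224, -0.0675]), array([ -7.02,  -6.66, 100.39]))
```

Call:
{"fn": "carry_out", "kwargs": {"series": [[[0.055,0.022,-0.067],[-0.5,-8.5,8],-0.28],[[0.055,0.022,-0.067],[-0.5,-8.5,14.4],-0.28],[[0.055,0.022,-0.067],[-1.4,-8.4,24],-0.28],[[0.055,0.022,-0.067],[-2,-8.3,32],-0.28],[[0.055,0.022,-0.067],[-2.7,-8.2,40],-0.28],[[0.055,0.022,-0.067],[-3.2,-8.1,48],-0.28],[[0.055,0.022,-0.067],[-3.7,-8,56],-0.28],[[0.055,0.022,-0.067],[-4.25,-7.9,64.3],-0.28],[[0.055,0.022,-0.067],[-4.25,-7.9,64.3],-0.28],[[0.055,0.022,-0.067],[-4.25,-7.9,64.3],-0.28]]}}

```text
time_s: 11.4
ee_pos: [560.2, -140.9, 198.2]
tcp_rot: [1.086, -2.946, 0.0]
force: [-0.1, -0.2, 0.3]
gripper_width: 60.3
```

Run:
```python
from h import *
s=state(); print(s["ee_pos"],s["tcp_rot"],s["joint_pos"])
for y in (130,57.8,0): print(y,goal([583,-168.4,200],y))
```

```text
[ 560.23226701 -140.88587998  198.22783347] [ 1.08618455e+00 -2.94582938e+00  2.72636596e-04] [ 0.98074291  0.56184039 -1.07955854  1.71607596  0.53082325  1.19238767
  2.03648846]
130 (array([ 0.0005, -0.0357, -0.0018]), array([ 0.03, -0.11,  0.48]))
57.8 (array([ 0.0005, -0.0357, -0.0018]), array([-4.000e-02, -1.100e-01,  7.268e+01]))
0 (array([ 0.0005, -0.0357, -0.0018]), array([-1.1000e-01, -9.0000e-02,  1.3048e+02]))
```

Call:
{"fn": "carry_out", "kwargs": {"series": [[[0,-0.036,0],[0,0,8.5],-0.28],[[0,-0.036,0],[0,0,17],-0.28],[[0,-0.036,0],[0,0,25.5],-0.28],[[0,-0.036,0],[0,0,34],-0.28],[[0,-0.036,0],[0,0,42.5],-0.28],[[0,-0.036,0],[0,0,51],-0.28],[[0,-0.036,0],[0,0,59.5],-0.28],[[0,-0.036,0],[0,0,68],-0.28],[[0,-0.036,0],[0,0,76.5],-0.28],[[0,-0.036,0],[0,0,85],-0.28]]}}

```text
time_s: 12.4
ee_pos: [583.5, -168.2, 198.0]
tcp_rot: [-1.198, -2.902, 0.002]
force: [-0.1, 0.0, -0.2]
gripper_width: 60.2
```

Call:
{"fn": "carry_out", "kwargs": {"series": [[[0,0,0],[0,0,8.5],-0.28],[[0,0,0],[0,0,17],-0.28],[[0,0,0],[0,0,25.5],-0.28],[[0,0,0],[0,0,34],-0.28],[[0,0,0],[0,0,42.5],-0.28],[[0,0,0],[0,0,51],-0.28],[[0,0,0],[0,0,59.5],-0.28],[[0,0,0],[0,0,68],-0.28],[[0,0,0],[0,0,76.5],-0.28],[[0,0,0],[0,0,85],-0.28]]}}

```text
time_s: 13.4
ee_pos: [583.4, -168.2, 197.9]
tcp_rot: [-2.845, -1.331, 0.004]
force: [0.2, 0.2, -0.5]
gripper_width: 60.4
```

Run:
```python
from h import *
s=state(); print(s["ee_pos"],s["tcp_rot"],s["joint_pos"])
for y in (-122.2,): print(y,goal([583,-168.4,150],y))
```

```text
[ 583.42994136 -168.19232459  197.86876982] [-2.84529934 -1.33072588  0.0038791 ] [ 0.55056733  0.4250418  -0.42217604  1.6548176   0.19137485  1.10498413
 -0.62091659]
-122.2 (array([-0.0003, -0.0001,  0.0479]), array([1.000e-02, 1.600e-01, 8.233e+01]))
```

Call:
{"fn": "carry_out", "kwargs": {"series": [[[0,0,0],[0,0,8.5],-0.28],[[0,0,0.0],[0,0,17],-0.28],[[0,0,0],[0,0,25.5],-0.28],[[0,0,0],[0,0,34],-0.28],[[0,0,0],[0,0,42.5],-0.28],[[0,0,0],[0,0,51],-0.28],[[0,0,0],[0,0,59.5],-0.28],[[0,0,0.01],[0,0,68],-0.28],[[0,0,0.03],[0,0,76.5],-0.28],[[0,0,0.05],[0,0,82.3],-0.28]]}}

```text
time_s: 14.4
ee_pos: [583.4, -168.2, 147.4]
tcp_rot: [3.017, -0.87, -0.003]
force: [0.4, -0.2, -0.0]
gripper_width: 60.3
```

Run:
```python
from h import *
s=state(); w=grab_frame("wrist");print(s["ee_pos"],s["joint_pos"],s["gripper_width"])
print(goal([583,-168.4,60],-122.2))
save(w,"k2",(160,130,360,280),4)
print([(np.array(wproj(w,s,[583,-168.4,z]))-[160,130])*4 for z in (56,87)])
st=np.load("st.npy"); 
for z in (56,): print("skirt predicted r", [(np.array(wproj(w,s,[583+24*np.cos(a),-168.4+24*np.sin(a),z]))-[160,130])*4 for a in (0,1.57,3.14,4.71)])
```

```text
[ 583.42441924 -168.22495741  147.41169472] [ 0.33861056  0.4499194  -0.14290588  1.70977206  0.07590894  0.98904684
 -1.96419216] 60.25827037649438
(array([ 0.0018, -0.0004,  0.084 ]), array([ 0.18,  0.31, -0.26]))
[array([373.85435307, 263.50910504]), array([374.38142118, 306.72420636])]
skirt predicted r [array([319.29494014, 180.36962084]), array([289.63529546, 313.83263364]), array([426.01323742, 343.22548731]), array([460.34595843, 211.92523455])]
```

View pics/k2.png

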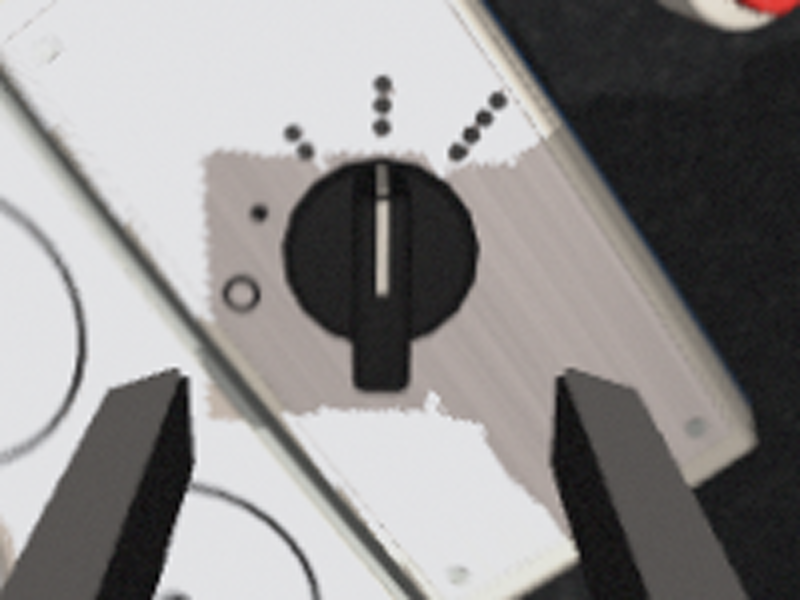

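The knob points exactly at the three pips, aligned with the jaws. Its centre shows at (381,252), about 3 mm off my estimate.

Run:
```python
from h import *
s=state(); w=grab_frame("wrist")
k=watz(w,s,160+381/4,130+252/4,56);print(k)
print(goal([k[0],k[1],60],-122.2))
st=np.load("st.npy");c,sn=np.cos(st[2]),np.sin(st[2]); print("local",np.array([[c,sn],[-sn,c]])@(k[:2]-st[:2]))
o=watz(w,s,160+241/4,130+293/4,50); d=o-k; print("off dir",np.degrees(np.arctan2(d[1],d[0])),np.hypot(*d[:2]))
for u,v in [(382,105),(478,126)]:
  o=watz(w,s,160+u/4,130+v/4,50); d=o-k; print(np.degrees(np.arctan2(d[1],d[0])))
```

```text
[ 583.42214905 -171.34440409   56.        ]
(array([0.0036, 0.002 , 0.0856]), array([0.18, 0.31, 0.24]))
local [-4.60117592e-02 -1.56025734e+02]
off dir 77.42109001995189 36.0693977193966
-32.78339293370427
-70.49399887562603
```

Call:
{"fn": "carry_out", "kwargs": {"series": [[[0.0036,0.002,0.03],[0,0,0],-0.28],[[0.0036,0.002,0.06],[0,0,0],-0.28],[[0.0036,0.002,0.086],[0,0,0],-0.28],[[0.0036,0.002,0.086],[0,0,0],-0.28],[[0.0036,0.002,0.086],[0,0,0],1],[[0.0036,0.002,0.086],[0,0,0],1],[[0.0036,0.002,0.086],[0,0,0],1],[[0.0036,0.002,0.086],[0,0,0],1],[[0.0036,0.002,0.086],[0,0,0],1],[[0.0036,0.002,0.086],[0,0,0],1]], "grip_force": 30}}

```text
time_s: 15.5
ee_pos: [585.5, -172.1, 62.9]
tcp_rot: [3.018, -0.868, -0.001]
force: [-0.2, 0.4, -1.0]
gripper_width: 15.4
```

Call:
{"fn": "carry_out", "kwargs": {"series": [[[0,0,0],[0,0,-6],1],[[0,0,0],[0,0,-12],1],[[0,0,0],[0,0,-18],1]]}}

```text
time_s: 15.8
ee_pos: [586.0, -171.0, 62.9]
tcp_rot: [3.119, -0.378, -0.0]
force: [2.3, 6.8, -0.1]
gripper_width: 12.6
```

Run:
```python
from h import *
s=state(); print(s["ee_pos"],s["force"],s["ft_torque"],s["gripper_width"],s["joint_pos"])
print(goal(s["ee_pos"],-14.2))
```

```text
[ 585.97091029 -171.01202757   62.88635901] [ 2.29403102  6.76335452 -0.13614282] [ 1.45549427 -0.32756383 -0.08516146] 12.5622702302041 [ 0.39067709  0.56480606 -0.20834277  1.75526394  0.14998423  0.8372298
 -1.69881339]
(array([0., 0., 0.]), array([ 0.000e+00,  2.000e-02, -8.962e+01]))
```

Call:
{"fn": "carry_out", "kwargs": {"series": [[[0,0,0],[0,0,-8],1],[[0,0,0],[0,0,-16],1],[[0,0,0],[0,0,-24],1],[[0,0,0],[0,0,-32],1],[[0,0,0],[0,0,-40],1],[[0,0,0],[0,0,-48],1],[[0,0,0],[0,0,-56],1],[[0,0,0],[0,0,-64],1],[[0,0,0],[0,0,-72],1],[[0,0,0],[0,0,-80],1]]}}

```text
time_s: 16.8
ee_pos: [584.1, -166.9, 62.8]
tcp_rot: [-2.623, -1.717, 0.003]
force: [-18.4, 25.5, 18.4]
gripper_width: 12.6
```

Run:
```python
from h import *
s=state(); print(s["ee_pos"],s["force"],s["ft_torque"],s["gripper_width"],s["joint_pos"])
print(goal(s["ee_pos"],-14.2))
```

```text
[ 584.06500025 -166.90162464   62.78980322] [-18.40501412  25.46518474  18.37517883] [ 5.97308479  4.70280706 -0.13215545] 12.57376840391078 [ 0.62893226  0.61600974 -0.53812164  1.74938221  0.38697512  0.88971199
 -0.48891145]
(array([0., 0., 0.]), array([-0.34, -0.12, -9.38]))
```

Call:
{"fn": "carry_out", "kwargs": {"series": [[[0.001,-0.001,-0.001],[0,0,-3],1],[[0.002,-0.002,-0.001],[0,0,-6],1],[[0.002,-0.003,-0.001],[0,0,-9],1],[[0.002,-0.003,-0.001],[0,0,-9],1]]}}

```text
time_s: 17.2
ee_pos: [583.2, -166.5, 63.0]
tcp_rot: [-2.488, -1.913, 0.001]
force: [1.4, 11.2, -8.1]
gripper_width: 12.4
```

Run:
```python
from h import *
s=state(); print(s["ee_pos"],s["force"],s["ft_torque"],s["gripper_width"])
print(goal(s["ee_pos"],-14.2))
```

```text
[ 583.20812925 -166.48645915   62.95279825] [ 1.41349179 11.17871939 -8.05234961] [ 2.7044395  -0.31492111  0.03242732] 12.44641285684912
(array([0., 0., 0.]), array([-0.14, -0.08, -0.69]))
```

Call:
{"fn": "carry_out", "kwargs": {"series": [[[0,0,0],[0,0,0],0.4],[[0,0,0],[0,0,0],0],[[0,0,0],[0,0,0],-0.28],[[0,0,0],[0,0,0],-0.28],[[0,0,-0.03],[0,0,0],-0.28],[[0,0,-0.07],[0,0,0],-0.28],[[0,0,-0.12],[0,0,0],-0.28],[[0,0,-0.17],[0,0,0],-0.28],[[0,0,-0.22],[0,0,0],-0.28],[[0,0,-0.22],[0,0,0],-0.28]]}}

```text
time_s: 18.2
ee_pos: [586.1, -168.9, 290.6]
tcp_rot: [2.488, 1.905, 0.006]
force: [0.6, -0.0, -0.6]
gripper_width: 60.2
```

Run:
```python
from h import *
s=state(); w=grab_frame("wrist"); print(s["ee_pos"],s["joint_pos"]); 
for n in ["flask_mid","dropper_mid"]:
    for r in regions_of(w,n): print(n,round(r["p"],2),np.round(r["box"]))
print(np.round(wproj(w,s,[583.4,-171.3,87]))); save(w,"k3",(60,60,460,300),2)
```

```text
[ 586.11146609 -168.85382685  290.58525187] [ 0.72886063  0.38956567 -0.66847246  1.53709985  0.25090475  1.29296965
 -0.23419919]
flask_mid 0.93 [182.  12. 253.  84.]
dropper_mid 0.78 [265. 209. 285. 243.]
[249. 172.]
```

View pics/k3.png

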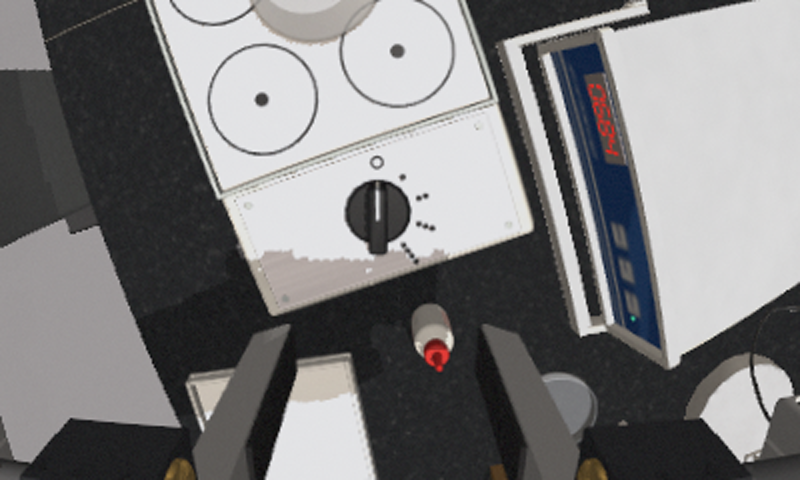

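The selector now points at the open circle (377,162), so it is off. The dropper stands at (435,340). Next I move over the flask and locate it.

Call:
{"fn": "carry_out", "kwargs": {"series": [[[0.035,-0.012,0],[0,0,0],-1],[[0.07,-0.024,0],[0,0,0],-1],[[0.105,-0.036,0],[0,0,0],-1],[[0.143,-0.047,0],[0,0,0],-1],[[0.143,-0.047,0],[0,0,0],-1],[[0.143,-0.047,0],[0,0,0],-1],[[0.143,-0.047,0],[0,0,0],-1]]}}

```text
time_s: 19.05
ee_pos: [575.5, -19.6, 282.6]
tcp_rot: [-2.495, -1.908, 0.004]
force: [-0.2, -0.0, 0.0]
gripper_width: 94.0
```

```bash
cat >> h.py <<'E'
from scipy.optimize import least_squares
PROF=dict(flask_mid=(54,[(0,47.5),(95,20.5),(113,16.5)]),dish_mid=(0,[(0,31),(33,31),(38,32)]),amber_bottle_mid=(0,[(0,29),(80,29),(101,17),(126,17)]),clear_bottle_mid=(0,[(0,26.5),(75,26.5),(96,16.5),(118,16.5)]))
def fit(name,views,p0,base=None):
    """views: list of (projfun, box); fit axis xy so that projected outline boxes match"""
    b,pr=PROF[name]; b=b if base is None else base; a=np.linspace(0,2*np.pi,48,endpoint=False)
    def res(p):
        o=[]
        for pf,box in views:
            q=np.array([pf([p[0]+r*np.cos(t),p[1]+r*np.sin(t),b+z]) for z,r in pr for t in a])
            o+=list(np.r_[q.min(0),q.max(0)]-box)
        return o
    s=least_squares(res,p0,loss="soft_l1"); return s.x,np.round(s.fun,1)
E
python3 - <<'E'
from h import *
s=state(); w=grab_frame("wrist"); print(s["ee_pos"],s["joint_pos"]); pf=lambda p:wproj(w,s,p)
rs=regions_of(w,"flask_mid")
for r in rs:
    print(round(r["p"],2),np.round(r["box"],1)); 
r=rs[0]; x,f=fit("flask_mid",[(pf,r["box"])],[580,-5]); print("wrist",x,f)
t=grab_frame("top"); si=grab_frame("side")
for n,c in (("top",t),("side",si)):
    for r in regions_of(c,"flask_mid")[:2]:
        print(n,round(r["p"],2),np.round(r["box"],1)); x2,f=fit("flask_mid",[(lambda p:proj(c,p),r["box"])],[580,-5]); print(x2,f)
print(goal([x[0],x[1],230],-14.2))
save(w,"f",(100,90,420,330),2)
E
```

```text
[575.4716592  -19.61207616 282.61142151] [ 0.55084433  0.34437599 -0.72733908  1.62342662  0.2383406   1.26741914
 -0.48458563]
0.79 [221.4 116.1 293.2 184.2]
0.56 [154.7  68.1 343.6 294.5]
wrist [ 5.88090819e+02 -2.44358490e-01] [ 1.6  0.3 -1.7 -0.3]
side 0.8 [229.4 156.1 259.2 198.8]
[588.86068247  11.46253155] [-0.5 -0.1  0.5  0.1]
side 0.72 [269.5  84.6 291.1 144.7]
[696.12273794 329.06866065] [-2.5 18.   2.5 -4.4]
(array([0.0214, 0.0071, 0.0534]), array([-0.05,  0.08, -0.96]))
```

Run:
```python
from h import *
import numpy as np
s=state(); w=grab_frame("wrist")
im=np.asarray(w["pixels"])[:,:,::-1].copy(); im=cv2.resize(im,None,fx=2,fy=2,interpolation=cv2.INTER_CUBIC)
for c,col in (((588,0),(0,0,255)),((588,11.5),(0,160,0))):
    for z,r in ((54,47.5),(167,16.5)):
        q=np.array([wproj(w,s,[c[0]+r*np.cos(t),c[1]+r*np.sin(t),z]) for t in np.linspace(0,6.3,60)])*2
        cv2.polylines(im,[q.astype(np.int32)],True,col,1)
cv2.imwrite("pics/f2.png",im[180:640,240:760])
```

```text
(no output)
```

View pics/f2.png

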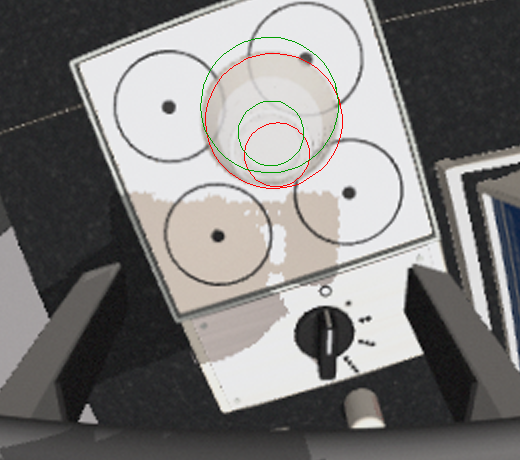

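The red outline (588,0) nearly fits. The base appears about 2 mm further toward −x, so I take the flask at (586,0). The far-left dot shows through the glass at (306,58). I grip the flask near its neck.

Call:
{"fn": "carry_out", "kwargs": {"series": [[[0.022,0.005,0.0],[0,0,0],-1],[[0.022,0.005,0.04],[0,0,0],-1],[[0.022,0.005,0.08],[0,0,0],-1],[[0.022,0.005,0.12],[0,0,0],-1],[[0.022,0.005,0.1485],[0,0,0],-1],[[0.022,0.005,0.1485],[0,0,0],-0.5],[[0.022,0.005,0.1485],[0,0,0],-0.1],[[0.022,0.005,0.1485],[0,0,0],0.1],[[0.022,0.005,0.1485],[0,0,0],1],[[0.022,0.005,0.1485],[0,0,0],1]], "grip_force": 25}}

```text
time_s: 20.4
ee_pos: [586.5, 1.3, 136.1]
tcp_rot: [2.493, 1.909, -0.001]
force: [-2.9, 1.2, 4.2]
gripper_width: 57.4
```

Run:
```python
from h import *
s=state(); print(s["ee_pos"],s["force"],s["gripper_width"])
```

```text
[586.46233643   1.33617851 136.0662394 ] [-2.90377866  1.1717972   4.2198906 ] 57.44878581397062
```

Call:
{"fn": "carry_out", "kwargs": {"series": [[[0,0,0],[0,0,0],1],[[0,0,0],[0,0,0],1],[[0,0,0],[0,0,0],1],[[0,0,0],[0,0,0],1]], "grip_force": 25}}

```text
time_s: 20.8
ee_pos: [586.2, 1.4, 135.9]
tcp_rot: [2.494, 1.91, -0.002]
force: [-4.1, -0.1, 9.1]
gripper_width: 54.4
```

Run:
```python
from h import *
s=state(); print(s["ee_pos"],s["force"],s["ft_torque"],s["gripper_width"])
w=grab_frame("wrist")
im=np.asarray(w["pixels"])
save(w,"g",(140,60,380,240),3)
```

```text
[586.21145242   1.42737339 135.91290775] [-4.08751945 -0.08146862  9.10004416] [0.09922119 1.39645416 0.02330746] 54.41011206018164
```

View pics/g.png

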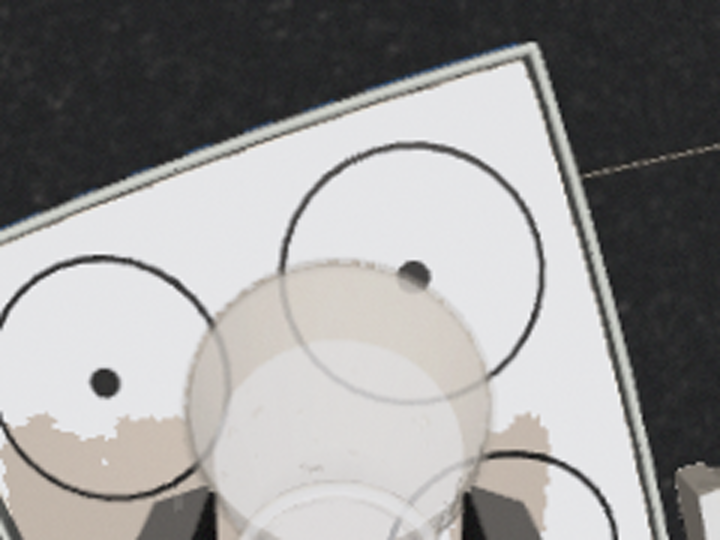

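The flask is centred between the fingers, which touch the steeper cone at 54 mm. I regrip 11 mm higher, nearer the neck.

Call:
{"fn": "carry_out", "kwargs": {"series": [[[0,0,0],[0,0,0],-0.4],[[0,0,0],[0,0,0],-0.4],[[0,0,-0.006],[0,0,0],-0.4],[[0,0,-0.011],[0,0,0],-0.4],[[0,0,-0.011],[0,0,0],1],[[0,0,-0.011],[0,0,0],1],[[0,0,-0.011],[0,0,0],1],[[0,0,-0.011],[0,0,0],1],[[0,0,-0.011],[0,0,0],1],[[0,0,-0.011],[0,0,0],1]], "grip_force": 30}}

```text
time_s: 21.85
ee_pos: [586.1, 1.3, 145.9]
tcp_rot: [2.494, 1.91, -0.003]
force: [-1.4, -1.3, 0.6]
gripper_width: 49.3
```

Call:
{"fn": "carry_out", "kwargs": {"series": [[[0,0,-0.004],[0,0,0],1],[[0,0,-0.008],[0,0,0],1],[[0,0,-0.012],[0,0,0],1],[[0,0,-0.015],[0,0,0],1],[[0,0,-0.015],[0,0,0],1]]}}

```text
time_s: 22.35
ee_pos: [586.3, 1.4, 161.5]
tcp_rot: [2.494, 1.91, -0.002]
force: [1.3, -0.4, -1.6]
gripper_width: 48.7
```

Run:
```python
from h import *
s=state(); print(s["ee_pos"],s["force"],s["ft_torque"],s["gripper_width"],s["joint_pos"])
w=grab_frame("wrist"); r=regions_of(w,"flask_mid")[0]; print(r["p"],r["box"])
for z in (54,69): q=np.array([wproj(w,s,[586.2+47.5*np.cos(t),1.4+47.5*np.sin(t),z]) for t in np.linspace(0,6.3,60)]); print(z,q.min(0),q.max(0))
```

```text
[586.33726217   1.3547243  161.48207138] [ 1.34929155 -0.40665784 -1.56368376] [-0.0670648   0.0987869  -0.09309554] 48.70945723593322 [ 0.47021151  0.47957377 -0.68847389  1.73811309  0.34631173  1.04903471
 -0.6021991 ]
0.56 [205.7, 143.4, 304.5, 279.8]
54 [204.44589891 143.27783574] [298.41607998 233.6990774 ]
69 [202.04999733 145.28508807] [300.70823623 239.84199225]
```

Call:
{"fn": "carry_out", "kwargs": {"series": [[[0,0,-0.01],[0,0,0],1],[[0,0,-0.02],[0,0,0],1],[[0,0,-0.03],[0,0,0],1],[[0,0,-0.04],[0,0,0],1],[[0,0,-0.04],[0,0,0],1]]}}

```text
time_s: 22.95
ee_pos: [586.9, 1.5, 202.8]
tcp_rot: [2.493, 1.909, 0.0]
force: [-0.0, 0.8, -1.4]
gripper_width: 48.8
```

Run:
```python
from h import *
s=state(); print(s["ee_pos"],s["force"],s["gripper_width"])
w=grab_frame("wrist"); r=regions_of(w,"flask_mid")[0]; print(r["p"],r["box"])
for z in (54,107): q=np.array([wproj(w,s,[586.2+47.5*np.cos(t),1.4+47.5*np.sin(t),z]) for t in np.linspace(0,6.3,60)]); print(z,q.min(0),q.max(0))
si=grab_frame("side"); print([(round(r["p"],2),np.round(r["box"])) for r in regions_of(si,"flask_mid")[:2]])
q=np.array([proj(si,[586.2+r*np.cos(t),1.4+r*np.sin(t),z]) for z,r in ((109,47.5),(221,16.5)) for t in np.linspace(0,6.3,60)]); print(q.min(0),q.max(0))
print(goal([586,1.4,235],-14.2),goal([444.7,-346.4,235],-14.2))
```

```text
[586.90195918   1.48208546 202.75976273] [-0.02630797  0.79383668 -1.43253696] 48.825738022941394
0.92 [204.2, 147.2, 305.1, 276.8]
54 [209.37906711 138.96961492] [292.4034267 219.5104767]
107 [201.91872746 145.14275949] [299.48290275 238.72095367]
[(0.95, array([229., 141., 261., 182.]))]
[227.43286975 142.8533879 ] [259.17426208 187.0337961 ]
(array([ 0.    , -0.    , -0.0344]), array([-0.07,  0.09, -0.91])) (array([-0.3726, -0.0458, -0.0338]), array([-0.07,  0.09, -0.91]))
```

Run:
```python
from h import *
t=grab_frame("top"); r=regions_of(t,"tray_floor")
for q in r[:3]:
    print(round(q["p"],2),np.round(q["box"]))
    c=cv2.boxPoints(cv2.minAreaRect(cv2.findNonZero(q["mask"].astype(np.uint8)))); w=np.array([atz(t,*p,18) for p in c]); print(w[:,:2].round(0).tolist(),w.mean(0).round(1))
# check bias of the top camera with plate dots
im=np.asarray(t["pixels"]); 
for p in ([526.5,-68.8,54],[626.4,-62.3,54]):
    q=proj(t,p); print(np.round(q,1),np.round(dotc(im,*q,3),1))
si=grab_frame("side")
for q in regions_of(si,"tray_floor")[:3]:
    print("side",round(q["p"],2),np.round(q["box"]))
    c=cv2.boxPoints(cv2.minAreaRect(cv2.findNonZero(q["mask"].astype(np.uint8)))); w=np.array([atz(si,*p,18) for p in c]); print(w[:,:2].round(0).tolist(),w.mean(0).round(1))
    ys,xs=np.where(q["mask"]); hull=cv2.convexHull(np.c_[xs,ys].astype(np.int32)); w=np.array([atz(si,*p[0],18)[:2] for p in hull]); print(w.min(0),w.max(0))
```

```text
0.9 [313. 214. 358. 258.]
[[368.0, -273.0], [524.0, -287.0], [515.0, -430.0], [360.0, -414.0]] [ 441.6 -351.    18. ]
0.27 [169. 226. 190. 244.]
[[435.0, 295.0], [480.0, 253.0], [431.0, 201.0], [386.0, 242.0]] [433.2 247.9  18. ]
[262.  211.2] [nan nan]
[260.8 185.5] [nan nan]
side 0.93 [144. 262. 214. 318.]
[[367.0, -430.0], [349.0, -275.0], [525.0, -292.0], [528.0, -443.0]] [ 442.2 -360.2   18. ]
[ 364.95770003 -440.63188272] [ 525.41505129 -281.05502393]h.py:38: RuntimeWarning: invalid value encountered in scalar divide
  wt=np.clip(np.median(p)-15-p,0,None); yy,xx=np.mgrid[v-r:v+r+1,u-r:u+r+1]; return (wt*xx).sum()/wt.sum(),(wt*yy).sum()/wt.sum()
```

Call:
{"fn": "carry_out", "kwargs": {"series": [[[-0.02,-0.002,0],[0,0,0],1],[[-0.055,-0.007,0],[0,0,0],1],[[-0.095,-0.012,0],[0,0,0],1],[[-0.135,-0.017,0],[0,0,0],1],[[-0.175,-0.022,0],[0,0,0],1],[[-0.215,-0.027,0],[0,0,0],1],[[-0.255,-0.032,0],[0,0,0],1],[[-0.295,-0.037,0],[0,0,0],1],[[-0.335,-0.041,0],[0,0,0],1],[[-0.36,-0.044,0],[0,0,0],1]]}}

```text
time_s: 24.35
ee_pos: [448.2, -337.6, 201.3]
tcp_rot: [2.496, 1.907, -0.004]
force: [0.6, 0.3, -1.4]
gripper_width: 48.4
```

Call:
{"fn": "carry_out", "kwargs": {"series": [[[-0.018,-0.002,0.01],[0,0,0],1],[[-0.018,-0.002,0.03],[0,0,0],1],[[-0.018,-0.002,0.055],[0,0,0],1],[[-0.018,-0.002,0.08],[0,0,0],1],[[-0.018,-0.002,0.095],[0,0,0],1],[[-0.018,-0.002,0.095],[0,0,0],1]]}}

```text
time_s: 24.95
ee_pos: [442.5, -350.5, 104.5]
tcp_rot: [-2.491, -1.909, 0.003]
force: [-0.3, -0.7, -0.4]
gripper_width: 49.1
```

Run:
```python
from h import *
s=state(); print(s["ee_pos"],s["tcp_rot"],s["force"],s["gripper_width"],s["joint_pos"])
```

```text
[ 442.52535594 -350.48432999  104.48770239] [-2.49085559 -1.90945836  0.00282673] [-0.26755409 -0.70854558 -0.35301175] 49.09412028318614 [ 1.04905045  0.48789864 -0.55298873  1.83783675  0.31833     0.90833211
  0.08629674]
```

Call:
{"fn": "carry_out", "kwargs": {"series": [[[0,0,0.003],[0,0,0],1],[[0,0,0.006],[0,0,0],1],[[0,0,0.008],[0,0,0],1],[[0,0,0.009],[0,0,0],1]]}}

```text
time_s: 25.35
ee_pos: [443.3, -351.8, 97.9]
tcp_rot: [2.493, 1.909, -0.002]
force: [0.3, -0.2, -1.9]
gripper_width: 48.8
```

Run:
```python
from h import *
s=state(); print(s["ee_pos"],s["force"],s["gripper_width"])
```

```text
[ 443.25458279 -351.81888393   97.85194087] [ 0.25674182 -0.16026839 -1.86188284] 48.75101242070683
```

Call:
{"fn": "carry_out", "kwargs": {"series": [[[0,0,0.001],[0,0,0],1],[[0,0,0.002],[0,0,0],1],[[0,0,0.003],[0,0,0],1],[[0,0,0.003],[0,0,0],1]]}}

```text
time_s: 25.75
ee_pos: [443.6, -351.4, 95.8]
tcp_rot: [2.493, 1.91, -0.002]
force: [-6.0, 6.1, 19.3]
gripper_width: 48.8
```

Run:
```python
from h import *
s=state(); print(s["ee_pos"],s["force"],s["gripper_width"])
```

```text
[ 443.55681666 -351.40743175   95.75161549] [-6.03519186  6.11271796 19.33014588] 48.798710533790114
```

Call:
{"fn": "carry_out", "kwargs": {"series": [[[0,0,-0.001],[0,0,0],0.0],[[0,0,-0.001],[0,0,0],-0.5],[[0,0,-0.001],[0,0,0],-1],[[0,0,-0.001],[0,0,0],-1],[[0,0,-0.02],[0,0,0],-1],[[0,0,-0.06],[0,0,0],-1],[[0,0,-0.11],[0,0,0],-1],[[0,0,-0.16],[0,0,0],-1],[[0,0,-0.19],[0,0,0],-1],[[0,0,-0.19],[0,0,0],-1]]}}

```text
time_s: 26.75
ee_pos: [444.7, -352.2, 288.7]
tcp_rot: [2.489, 1.906, -0.001]
force: [0.5, -0.3, -1.0]
gripper_width: 93.8
```

Run:
```python
from h import *
s=state(); print(s["ee_pos"],s["joint_pos"])
w=grab_frame("wrist"); r=regions_of(w,"flask_mid")
for q in r[:2]: print(q["p"],np.round(q["box"]),fit("flask_mid",[(lambda p:wproj(w,s,p),q["box"])],[443,-351],4))
for q in regions_of(w,"tray_floor")[:2]:
    c=cv2.boxPoints(cv2.minAreaRect(cv2.findNonZero(q["mask"].astype(np.uint8)))); ww=np.array([watz(w,s,*p,18) for p in c]); print(q["p"],ww[:,:2].round(0).tolist(),ww.mean(0).round(1))
print(goal([480,270,280],-14),goal([480,270,280],0))
```

```text
[ 444.72250823 -352.22112817  288.74613907] [ 1.11433918  0.29462078 -0.61804024  1.64493909  0.18131363  1.25331397
  0.19692928]
0.71 [221. 128. 284. 190.] (array([ 446.24247597, -353.80752525]), array([ 1.4,  1. , -1.4, -0.7]))
0.74 [[467.0, -98.0], [713.0, -69.0], [706.0, -216.0], [466.0, -233.0]] [ 588.4 -154.1   18. ]
0.57 [[376.0, -272.0], [524.0, -290.0], [512.0, -432.0], [353.0, -415.0]] [ 441.5 -352.4   18. ]
(array([ 0.6095, -0.1263,  0.0032]), array([-0.1 ,  0.06, -1.12])) (array([ 0.6095, -0.1263,  0.0032]), array([ -0.1 ,   0.05, -15.12]))
```

The flask stands at (446,-354) and the tray centre is at (441.5,-352), so it is well inside. Next I go to the waiting vessels with the jaw at 45°.

Call:
{"fn": "carry_out", "kwargs": {"series": [[[0.05,-0.01,0],[0,0,0],-1],[[0.1,-0.02,0],[0,0,0],-1],[[0.15,-0.03,0],[0,0,0],-1],[[0.2,-0.04,0],[0,0,0],-1],[[0.25,-0.05,0],[0,0,0],-1],[[0.3,-0.06,0],[0,0,0],-1],[[0.35,-0.07,0],[0,0,0],-1],[[0.4,-0.08,0],[0,0,0],-1],[[0.45,-0.09,0],[0,0,0],-1],[[0.5,-0.1,0],[0,0,0],-1]]}}

```text
time_s: 27.9
ee_pos: [475.8, 149.0, 282.9]
tcp_rot: [-2.495, -1.909, 0.004]
force: [1.2, -1.8, 0.4]
gripper_width: 94.0
```

Call:
{"fn": "carry_out", "kwargs": {"series": [[[0.04,-0.01,0],[0,0,-8.5],-1],[[0.08,-0.02,0],[0,0,-17],-1],[[0.12,-0.03,0],[0,0,-25.5],-1],[[0.13,-0.03,0],[0,0,-34],-1],[[0.13,-0.03,0],[0,0,-42.5],-1],[[0.13,-0.03,0],[0,0,-51],-1],[[0.13,-0.03,0],[0,0,-59],-1],[[0.13,-0.03,0],[0,0,-59],-1],[[0.13,-0.03,0],[0,0,-59],-1]]}}

```text
time_s: 28.8
ee_pos: [481.1, 280.6, 282.9]
tcp_rot: [-1.236, -2.886, 0.003]
force: [0.6, -0.7, -1.1]
gripper_width: 94.1
```

Run:
```python
from h import *
s=state(); print(s["ee_pos"],s["tcp_rot"],s["joint_pos"])
w=grab_frame("wrist"); t=grab_frame("top"); si=grab_frame("side")
for n,p0 in (("dish_mid",[490,353]),("amber_bottle_mid",[430,238]),("clear_bottle_mid",[394,352])):
    for vn,c,pf in (("wrist",w,lambda p:wproj(w,s,p)),("top",t,lambda p:proj(t,p)),("side",si,lambda p:proj(si,p))):
        for q in regions_of(c,n)[:4]:
            x,f=fit(n,[(pf,q["box"])],p0); 
            if np.hypot(*(x-p0))<60: print(n,vn,round(q["p"],2),np.round(q["box"]),x.round(1),f)
save(w,"v",scale=1.5)
```

```text
[481.13849071 280.55711802 282.89304508] [-1.23568559 -2.88634897  0.00330149] [ 0.30062485  0.45445989 -1.175571    1.6606095   0.43017118  1.32168402
 -0.18748907]
dish_mid wrist 0.64 [267. 114. 312. 156.] [490.7 348.1] [ 0.2 -0.8 -0.2  0.8]
dish_mid side 0.71 [215. 124. 234. 144.] [494.  354.9] [ 0.6  1.  -0.6 -0.8]
amber_bottle_mid wrist 0.92 [182. 136. 229. 185.] [428.4 241.6] [-0.3 -0.1  0.3  0.1]
amber_bottle_mid side 0.66 [193. 124. 216. 162.] [435.8 235.4] [ 2.1  0.1 -2.6 -0.1]
clear_bottle_mid wrist 0.57 [227.  57. 270.  96.] [393.2 365.5] [ 0.3 -1.2 -0.3  1.9]
clear_bottle_mid top 0.55 [137. 239. 156. 250.] [390.4 364.3] [ 0.  -1.8 -0.   2.1]
clear_bottle_mid side 0.48 [192. 106. 203. 137.] [391.9 374.9] [-2.  -2.2  2.5  1.4]
```

Run:
```python
from h import *
print(goal([490.7,348.1,150],45))
```

```text
(array([0.0421, 0.0536, 0.1337]), array([-0.09,  0.01, -1.12]))
```

Call:
{"fn": "carry_out", "kwargs": {"series": [[[0.025,0.03,0.0],[0,0,0],-1],[[0.042,0.0535,0.03],[0,0,-1],-1],[[0.042,0.0535,0.07],[0,0,-1],-1],[[0.042,0.0535,0.11],[0,0,-1],-1],[[0.042,0.0535,0.13],[0,0,-1],-1],[[0.042,0.0535,0.13],[0,0,-1],-1],[[0.042,0.0535,0.13],[0,0,-1],-1]]}}

```text
time_s: 30.1
ee_pos: [490.8, 348.4, 154.5]
tcp_rot: [-1.205, -2.901, 0.001]
force: [0.1, -0.6, 0.8]
gripper_width: 94.1
```

Run:
```python
from h import *
s=state(); print(s["ee_pos"],s["joint_pos"])
w=grab_frame("wrist")
for q in regions_of(w,"dish_mid")[:3]: print(round(q["p"],2),np.round(q["box"]),fit("dish_mid",[(lambda p:wproj(w,s,p),q["box"])],[490,348]))
im=np.asarray(w["pixels"])[:,:,::-1].copy(); im=cv2.resize(im,None,fx=2,fy=2,interpolation=cv2.INTER_CUBIC)
for z,r in ((0,31),(38,32)):
    q=np.array([wproj(w,s,[490.7+r*np.cos(t),348.1+r*np.sin(t),z]) for t in np.linspace(0,6.3,60)])*2
    cv2.polylines(im,[q.astype(np.int32)],True,(0,0,255),1)
cv2.imwrite("pics/d.png",im[120:540,260:760]); print(goal([490.7,348.1,9],45))
```

```text
[490.76654486 348.3992313  154.51434466] [ 0.06288893  0.65361276 -1.03811386  1.69721848  0.60978542  1.15316321
 -0.36235983]
0.92 [188. 240. 243. 300.] (array([538.00678109, 239.61704855]), array([ 0.8,  0.8, -0.8, -1.2]))
0.66 [223. 153. 283. 214.] (array([491.07726415, 349.76242629]), array([-1.1, -1.5,  1.1,  1.8]))
(array([ 1.000e-04, -7.000e-04,  1.463e-01]), array([ 0.02,  0.02, -0.12]))
```

View pics/d.png

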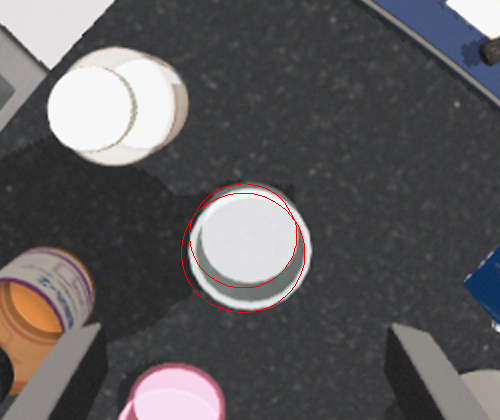

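The rim is centred at (249,247) against the predicted 243, so the dish is about 3 mm further along +jaw. This is the clear glass one, and the pink one is below at (175,400). I correct the aim and grip.

Call:
{"fn": "carry_out", "kwargs": {"series": [[[0,0.003,0.04],[0,0,0],-1],[[0,0.003,0.08],[0,0,0],-1],[[0,0.003,0.115],[0,0,0],-1],[[0,0.003,0.135],[0,0,0],-1],[[0,0.003,0.145],[0,0,0],-1],[[0,0.003,0.145],[0,0,0],-0.8],[[0,0.003,0.145],[0,0,0],-0.6],[[0,0.003,0.145],[0,0,0],-0.4],[[0,0.003,0.145],[0,0,0],0],[[0,0.003,0.145],[0,0,0],1]], "grip_force": 20}}

```text
time_s: 31.2
ee_pos: [493.1, 350.1, 9.5]
tcp_rot: [1.205, 2.901, -0.001]
force: [-1.5, -2.4, 7.5]
gripper_width: 61.0
```

Call:
{"fn": "carry_out", "kwargs": {"series": [[[0,0,0],[0,0,0],1],[[0,0,0],[0,0,0],1],[[0,0,0],[0,0,0],1]]}}

```text
time_s: 31.5
ee_pos: [493.1, 350.1, 9.5]
tcp_rot: [1.205, 2.901, -0.001]
force: [-0.9, -2.5, 7.0]
gripper_width: 60.6
```

Run:
```python
from h import *
s=state(); print(s["ee_pos"],s["force"],s["gripper_width"],s["joint_pos"])
```

```text
[493.06094975 350.1018367    9.45798042] [-0.86024402 -2.4948335   7.01504293] 60.607222214303775 [-0.03566697  0.82581575 -0.88854863  1.772237    0.78485179  0.9408995
 -0.48008168]
```

Call:
{"fn": "carry_out", "kwargs": {"series": [[[0,0,-0.01],[0,0,0],1],[[0,0,-0.03],[0,0,0],1],[[0,0,-0.06],[0,0,0],1],[[0,0,-0.09],[0,0,0],1],[[0,0,-0.12],[0,0,0],1],[[0,0,-0.14],[0,0,0],1],[[0,0,-0.14],[0,0,0],1]]}}

```text
time_s: 32.2
ee_pos: [493.6, 351.2, 152.8]
tcp_rot: [1.204, 2.899, 0.004]
force: [0.4, -0.1, -2.1]
gripper_width: 60.7
```

Run:
```python
from h import *
s=state(); print(s["ee_pos"],s["force"],s["gripper_width"],s["joint_pos"]); print(goal([526.5,-68.8,150],45))
```

```text
[493.55339144 351.19317209 152.75326467] [ 0.40097857 -0.12286826 -2.07462647] 60.69485670525719 [ 0.0559132   0.65848873 -1.03319641  1.69236207  0.61545131  1.14937847
 -0.36509554]
(array([-0.3207, -0.2731,  0.0023]), array([ 0.17,  0.07, -0.1 ]))
```

Call:
{"fn": "carry_out", "kwargs": {"series": [[[-0.01,-0.008,0],[0,0,0],1],[[-0.03,-0.025,0],[0,0,0],1],[[-0.055,-0.046,0],[0,0,0],1],[[-0.08,-0.068,0],[0,0,0],1],[[-0.105,-0.089,0],[0,0,0],1],[[-0.13,-0.11,0],[0,0,0],1],[[-0.155,-0.132,0],[0,0,0],1],[[-0.18,-0.153,0],[0,0,0],1],[[-0.205,-0.174,0],[0,0,0],1],[[-0.23,-0.196,0],[0,0,0],1]]}}

```text
time_s: 33.2
ee_pos: [515.4, 46.6, 148.4]
tcp_rot: [-1.205, -2.9, 0.004]
force: [0.5, -0.3, -0.6]
gripper_width: 61.1
```

Call:
{"fn": "carry_out", "kwargs": {"series": [[[-0.02,-0.017,0],[0,0,0],1],[[-0.045,-0.038,0],[0,0,0],1],[[-0.07,-0.06,0],[0,0,0],1],[[-0.085,-0.072,0],[0,0,0],1],[[-0.0905,-0.077,0],[0,0,0],1],[[-0.0905,-0.077,0],[0,0,0],1]]}}

```text
time_s: 33.8
ee_pos: [524.9, -70.4, 148.6]
tcp_rot: [-1.207, -2.899, 0.003]
force: [0.0, 0.0, -1.1]
gripper_width: 60.4
```

Run:
```python
from h import *
s=state(); print(s["ee_pos"],s["force"],s["gripper_width"],s["joint_pos"])
w=grab_frame("wrist"); im=np.asarray(w["pixels"]); st=np.load("st.npy");c,sn=np.cos(st[2]),np.sin(st[2])
for n,l in dict(p0=(50,50),p1=(50,-50),p2=(-50,50),p3=(-50,-50)).items():
    P=[st[0]+c*l[0]-sn*l[1],st[1]+sn*l[0]+c*l[1],54]; q=wproj(w,s,P); 
    if 8<q[0]<504 and 8<q[1]<376:
        d=dotc(im,*q,7); print(n,np.round(P,1),np.round(q,1),np.round(d,1),np.round(watz(w,s,*d,54),1))
for q in regions_of(w,"dish_mid")[:3]: print(round(q["p"],2),np.round(q["box"]),fit("dish_mid",[(lambda p:wproj(w,s,p),q["box"])],[526,-68],s["ee_pos"][2]-9.5))
save(w,"pl",(60,60,460,350),2)
print(goal([526.5,-68.8,70],45))
```

```text
[524.93358358 -70.40453332 148.63474924] [ 0.02278121  0.00652569 -1.07418093] 60.4375498685859 [ 0.9303125   0.55472729 -1.11140828  1.87938892  0.56847581  1.07161203
  0.37065323]
p0 [619.7  37.5  54. ] [391.5 184.2] [391.6 184.2] [619.8  37.6  54. ]
p1 [626.4 -62.2  54. ] [325.3 252.8] [nan nan] [524.5 -68.9  54. ]
p2 [520.   30.9  54. ] [325.  115.5] [324.9 115.4] [519.8  30.9  54. ]
p3 [526.6 -68.9  54. ] [254.2 193.4] [253.8 187. ] [521.8 -64.6  54. ]
0.9 [453. 244. 489. 275.] (array([714.2306442 ,  42.88659667]), array([-0.7, -0.9, 35.9, 48.4]))
0.88 [198. 183. 306. 296.] (array([523.93816637, -68.74971023]), array([-1.4, -0.3,  1.4,  0.6]))
0.8 [414.   0. 474.  40.] (array([506.82509356, 154.34047969]), array([ -0.7, -53.3,  36.8,   1.9]))
(array([-0.0011,  0.0009,  0.079 ]), array([-0.09, -0.02, -0.05]))h.py:38: RuntimeWarning: invalid value encountered in scalar divide
  wt=np.clip(np.median(p)-15-p,0,None); yy,xx=np.mgrid[v-r:v+r+1,u-r:u+r+1]; return (wt*xx).sum()/wt.sum(),(wt*yy).sum()/wt.sum()
```

The dots seen from here agree with the earlier stirrer fit within 0.2 mm. Lowering the dish onto place 3.

Call:
{"fn": "carry_out", "kwargs": {"series": [[[-0.001,0.002,0.02],[0,0,0],1],[[-0.001,0.002,0.045],[0,0,0],1],[[-0.001,0.002,0.065],[0,0,0],1],[[-0.001,0.002,0.077],[0,0,0],1],[[-0.001,0.002,0.081],[0,0,0],1],[[-0.001,0.002,0.081],[0,0,0],1]]}}

```text
time_s: 34.5
ee_pos: [527.6, -68.4, 68.3]
tcp_rot: [-1.203, -2.901, 0.002]
force: [0.9, -0.4, -0.4]
gripper_width: 60.8
```

Run:
```python
from h import *
s=state(); print(s["ee_pos"],s["force"],s["gripper_width"]); print(goal([527.3,-69.9,63.5],45))
```

```text
[527.64884581 -68.36781892  68.2593421 ] [ 0.87045124 -0.36772103 -0.39709704] 60.82115986330893
(array([-0.0008, -0.0013,  0.0048]), array([-0.08, -0.01, -0.06]))
```

Call:
{"fn": "carry_out", "kwargs": {"series": [[[-0.0008,-0.001,0.002],[0,0,0],1],[[-0.0008,-0.001,0.003],[0,0,0],1],[[-0.0008,-0.001,0.004],[0,0,0],1],[[-0.0008,-0.001,0.005],[0,0,0],1],[[-0.0008,-0.001,0.005],[0,0,0],1]]}}

```text
time_s: 35.0
ee_pos: [527.7, -70.5, 63.5]
tcp_rot: [1.205, 2.901, -0.003]
force: [-2.4, -0.8, 5.6]
gripper_width: 60.5
```

Run:
```python
from h import *
s=state(); print(s["ee_pos"],s["force"],s["gripper_width"])
```

```text
[527.68152407 -70.49633704  63.48786175] [-2.39647341 -0.75533509  5.59614453] 60.53833350376616
```

Call:
{"fn": "carry_out", "kwargs": {"series": [[[0,0,0],[0,0,0],-0.35],[[0,0,0],[0,0,0],-0.5],[[0,0,0],[0,0,0],-0.75],[[0,0,0],[0,0,0],-0.75],[[0,0,-0.02],[0,0,0],-0.75],[[0,0,-0.06],[0,0,0],-0.75],[[0,0,-0.11],[0,0,0],-1],[[0,0,-0.16],[0,0,0],-1],[[0,0,-0.2],[0,0,0],-1],[[0,0,-0.2],[0,0,0],-1]]}}

```text
time_s: 36.0
ee_pos: [529.5, -69.6, 267.8]
tcp_rot: [1.203, 2.896, -0.001]
force: [0.1, 0.4, -1.1]
gripper_width: 94.1
```

```bash
cat >> h.py <<'E'
def circ(w,s,cx,cy,z,r0):
    """refine circle (world) by gradient: returns best offset for rim radius r0 at height z"""
    g=cv2.GaussianBlur(cv2.cvtColor(np.asarray(w["pixels"]),cv2.COLOR_RGB2GRAY),(3,3),0).astype(np.float32)
    m=np.hypot(cv2.Sobel(g,cv2.CV_32F,1,0),cv2.Sobel(g,cv2.CV_32F,0,1)); a=np.linspace(0,2*np.pi,90); best=None
    for dx in np.arange(-6,6.1,.5):
        for dy in np.arange(-6,6.1,.5):
            q=np.array([wproj(w,s,[cx+dx+r0*np.cos(t),cy+dy+r0*np.sin(t),z]) for t in a],np.float32)
            v=cv2.remap(m,q[:,0].copy(),q[:,1].copy(),cv2.INTER_LINEAR); sc=np.minimum(v,np.percentile(m,95)).mean()
            if best is None or sc>best[0]: best=(sc,cx+dx,cy+dy)
    return best
E
python3 - <<'E'
from h import *
s=state(); print(s["ee_pos"],s["joint_pos"])
w=grab_frame("wrist")
for q in regions_of(w,"dish_mid")[:3]:
    x,f=fit("dish_mid",[(lambda p:wproj(w,s,p),q["box"])],[526,-68],54)
    if np.hypot(x[0]-526,x[1]+69)<50: print(round(q["p"],2),np.round(q["box"]),x,f)
print("rim",circ(w,s,526.6,-68.9,92,32),"base",circ(w,s,526.6,-68.9,54,31),"printed",circ(w,s,526.6,-68.9,54,40))
save(w,"d2",(170,110,340,250),4)
print(goal([428.4,241.6,250],45))
E
```

```text
[529.54699895 -69.64251643 267.80761389] [ 1.01554592  0.4196699  -1.20656549  1.74084639  0.41467593  1.26463101
  0.49364666]
0.64 [223. 144. 276. 195.] [526.05124129 -70.27097939] [ 0.4 -1.7 -0.4  1.5]
rim (np.float32(152.2276), np.float64(521.1), np.float64(-68.4)) base (np.float32(128.46352), np.float64(527.6), np.float64(-63.400000000000006)) printed (np.float32(200.48062), np.float64(526.1), np.float64(-69.4))
(array([0.2912, 0.1496, 0.0128]), array([-0.1 ,  0.08, -0.13]))
```

View pics/d2.png

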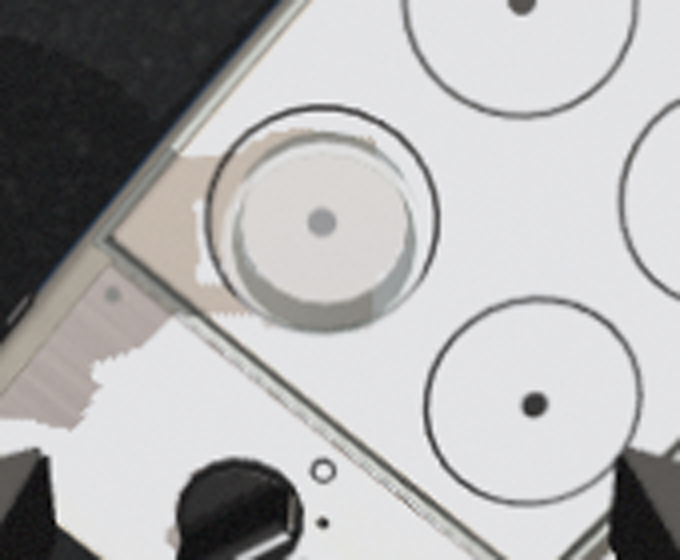

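The dish sits on place 3, with the dot at (322,222) near the middle of its floor. The fit says it is about 1.5 mm off centre. The amber bottle is next.

Call:
{"fn": "carry_out", "kwargs": {"series": [[[0.035,0.018,0],[0,0,0],-1],[[0.075,0.039,0],[0,0,0],-1],[[0.115,0.059,0],[0,0,0],-1],[[0.155,0.08,0],[0,0,0],-1],[[0.195,0.1,0],[0,0,0],-1],[[0.235,0.121,0],[0,0,0],-1],[[0.27,0.139,0],[0,0,0],-1],[[0.291,0.15,0.01],[0,0,0],-1],[[0.291,0.15,0.01],[0,0,0],-1],[[0.291,0.15,0.01],[0,0,0],-1]]}}

```text
time_s: 37.1
ee_pos: [428.0, 241.8, 251.9]
tcp_rot: [-1.202, -2.9, 0.004]
force: [0.1, -0.0, -0.9]
gripper_width: 94.2
```

Run:
```python
from h import *
s=state(); print(s["ee_pos"],s["tcp_rot"],s["joint_pos"])
w=grab_frame("wrist")
for q in regions_of(w,"amber_bottle_mid")[:2]:
    x,f=fit("amber_bottle_mid",[(lambda p:wproj(w,s,p),q["box"])],[428,241]); print(round(q["p"],2),np.round(q["box"]),x,f)
print("cap",circ(w,s,428.4,241.6,126,17))
print(goal([428.4,241.6,39],45))
```

```text
[428.00336911 241.81758521 251.85185472] [-1.20221986 -2.90006477  0.00398289] [ 0.43760984  0.32379391 -1.20486231  1.85098327  0.32428982  1.19317725
 -0.08855941]
0.91 [230. 146. 276. 197.] [427.06728128 243.97923141] [-1.4 -3.8  1.4  1.2]
cap (np.float32(107.48206), np.float64(427.9), np.float64(243.1))
(array([0.0007, 0.0007, 0.2134]), array([-0.14, -0.02, -0.18]))
```

Call:
{"fn": "carry_out", "kwargs": {"series": [[[0.001,0.001,0.04],[0,0,0],-1],[[0.001,0.001,0.08],[0,0,0],-1],[[0.001,0.001,0.12],[0,0,0],-1],[[0.001,0.001,0.16],[0,0,0],-1],[[0.001,0.001,0.195],[0,0,0],-1],[[0.001,0.001,0.212],[0,0,0],-1],[[0.001,0.001,0.212],[0,0,0],-0.7],[[0.001,0.001,0.212],[0,0,0],-0.5],[[0.001,0.001,0.212],[0,0,0],-0.3],[[0.001,0.001,0.212],[0,0,0],0.5]], "grip_force": 30}}

```text
time_s: 38.2
ee_pos: [429.1, 243.1, 41.9]
tcp_rot: [1.206, 2.9, -0.001]
force: [-0.7, 0.3, 0.4]
gripper_width: 65.5
```

Call:
{"fn": "carry_out", "kwargs": {"series": [[[0,0,0],[0,0,0],1],[[0,0,0],[0,0,0],1],[[0,0,0],[0,0,0],1],[[0,0,-0.01],[0,0,0],1],[[0,0,-0.03],[0,0,0],1],[[0,0,-0.06],[0,0,0],1],[[0,0,-0.09],[0,0,0],1],[[0,0,-0.1],[0,0,0],1],[[0,0,-0.1],[0,0,0],1]]}}

```text
time_s: 39.1
ee_pos: [429.1, 243.2, 141.9]
tcp_rot: [1.205, 2.9, -0.001]
force: [0.0, -0.2, -3.0]
gripper_width: 57.6
```

Run:
```python
from h import *
s=state(); print(s["ee_pos"],s["force"],s["gripper_width"],s["joint_pos"])
w=grab_frame("wrist")
zb=s["ee_pos"][2]-40
for q in regions_of(w,"amber_bottle_mid")[:1]:
    x,f=fit("amber_bottle_mid",[(lambda p:wproj(w,s,p),q["box"])],[428,241],zb); print(round(q["p"],2),np.round(q["box"]),x,f)
print("cap",circ(w,s,428.4,241.6,zb+126,17))
print(goal([520,30.9,140],45),goal([619.7,37.5,140],45))
```

```text
[429.08112842 243.24961129 141.91494305] [ 0.03900316 -0.21901214 -2.98525034] 57.56806268881929 [ 0.29985439  0.46549707 -1.08036585  1.97266057  0.49322488  0.99564712
 -0.23374567]
0.73 [200. 182. 305. 348.] [430.40296925 242.94915985] [-0.9 -3.8  0.9  3.6]
cap (np.float32(74.67442), np.float64(432.4), np.float64(235.6))
(array([-0.2148, -0.0844,  0.0003]), array([-0.13,  0.01, -0.14])) (array([-2.805e-01, -9.000e-03,  2.000e-04]), array([-0.13,  0.01, -0.14]))
```

Call:
{"fn": "carry_out", "kwargs": {"series": [[[-0.015,0,0],[0,0,0],1],[[-0.045,-0.001,0],[0,0,0],1],[[-0.08,-0.002,0],[0,0,0],1],[[-0.115,-0.003,0],[0,0,0],1],[[-0.15,-0.004,0],[0,0,0],1],[[-0.185,-0.005,0],[0,0,0],1],[[-0.22,-0.006,0],[0,0,0],1],[[-0.25,-0.007,0],[0,0,0],1],[[-0.272,-0.008,0],[0,0,0],1],[[-0.28,-0.009,0],[0,0,0],1]]}}

```text
time_s: 40.2
ee_pos: [620.5, 35.6, 139.0]
tcp_rot: [-1.208, -2.897, 0.004]
force: [-1.7, -0.7, -1.9]
gripper_width: 57.3
```

Call:
{"fn": "carry_out", "kwargs": {"series": [[[0,0,0],[0,0,0],1],[[0,0,0.015],[0,0,0],1],[[0,0,0.03],[0,0,0],1],[[0,0,0.038],[0,0,0],1],[[0,0,0.038],[0,0,0],1]]}}

```text
time_s: 40.7
ee_pos: [618.6, 38.8, 101.2]
tcp_rot: [-1.203, -2.899, 0.004]
force: [0.5, 0.4, -1.7]
gripper_width: 57.3
```

Run:
```python
from h import *
s=state(); print(s["ee_pos"],s["force"],s["gripper_width"],s["joint_pos"])
print(goal([619.7,37.5,96],45))
```

```text
[618.55988307  38.76464447 101.18100876] [ 0.50443569  0.4447212  -1.65386891] 57.32247997158142 [ 0.53291615  0.71294746 -0.92591647  1.6895263   0.63727072  1.07367732
  0.18749098]
(array([-0.0017, -0.0001,  0.0052]), array([-0.19, -0.09, -0.06]))
```

Call:
{"fn": "carry_out", "kwargs": {"series": [[[-0.0012,0,0.001],[0,0,0],1],[[-0.0012,0,0.003],[0,0,0],1],[[-0.0012,0,0.0045],[0,0,0],1],[[-0.0012,0,0.0055],[0,0,0],1],[[-0.0012,0,0.0055],[0,0,0],1],[[-0.0012,0,0.0055],[0,0,0],1]]}}

```text
time_s: 41.3
ee_pos: [620.5, 37.6, 97.5]
tcp_rot: [-1.205, -2.901, 0.002]
force: [0.7, -0.5, -2.1]
gripper_width: 57.5
```

Run:
```python
from h import *
s=state(); print(s["ee_pos"],s["force"],s["gripper_width"])
print(goal([619.7,37.5,96],45))
```

```text
[620.49955597  37.6373452   97.46379479] [ 0.66315813 -0.46019342 -2.14781617] 57.526965735876246
(array([ 0.0005, -0.0007,  0.0015]), array([-0.09,  0.01, -0.11]))
```

Call:
{"fn": "carry_out", "kwargs": {"series": [[[0.0005,-0.0007,0.001],[0,0,0],1],[[0.0005,-0.0007,0.002],[0,0,0],1],[[0.0005,-0.0007,0.0025],[0,0,0],1],[[0.0005,-0.0007,0.0025],[0,0,0],1]]}}

```text
time_s: 41.7
ee_pos: [619.7, 37.4, 95.5]
tcp_rot: [-1.205, -2.901, 0.003]
force: [-3.1, -2.7, 9.0]
gripper_width: 57.3
```

Run:
```python
from h import *
s=state(); print(s["ee_pos"],s["force"],s["gripper_width"])
```

```text
[619.67018108  37.35269114  95.52371394] [-3.10084248 -2.71451729  8.97978304] 57.304030324271615
```

Call:
{"fn": "carry_out", "kwargs": {"series": [[[0,0,-0.0005],[0,0,0],-0.3],[[0,0,-0.0005],[0,0,0],-0.5],[[0,0,-0.0005],[0,0,0],-1],[[0,0,-0.0005],[0,0,0],-1],[[0,0,-0.02],[0,0,0],-1],[[0,0,-0.06],[0,0,0],-1],[[0,0,-0.1],[0,0,0],-1],[[0,0,-0.14],[0,0,0],-1],[[0,0,-0.17],[0,0,0],-1],[[0,0,-0.17],[0,0,0],-1]]}}

```text
time_s: 42.7
ee_pos: [621.1, 38.7, 270.4]
tcp_rot: [1.202, 2.897, 0.002]
force: [0.9, 0.8, -1.2]
gripper_width: 94.2
```

Run:
```python
from h import *
s=state(); print(s["ee_pos"],s["joint_pos"])
w=grab_frame("wrist")
for q in regions_of(w,"amber_bottle_mid")[:1]:
    x,f=fit("amber_bottle_mid",[(lambda p:wproj(w,s,p),q["box"])],[619,37],54); print(round(q["p"],2),np.round(q["box"]),x,f)
print(goal([393.2,365.5,265],45))
```

```text
[621.06722174  38.70210359 270.41021652] [ 0.60059914  0.55185912 -1.04080215  1.52266236  0.48581677  1.34092067
  0.29896996]
0.57 [222. 150. 275. 211.] [619.2143671   35.89198601] [ 0.4 -3.6 -0.4  1. ]
(array([0.3921, 0.0707, 0.0006]), array([-0.04,  0.08, -0.1 ]))
```

Call:
{"fn": "carry_out", "kwargs": {"series": [[[0.045,0.008,0],[0,0,0],-1],[[0.092,0.017,0],[0,0,0],-1],[[0.139,0.025,0],[0,0,0],-1],[[0.186,0.034,0],[0,0,0],-1],[[0.233,0.042,0],[0,0,0],-1],[[0.28,0.051,0],[0,0,0],-1],[[0.327,0.059,0],[0,0,0],-1],[[0.365,0.066,0],[0,0,0],-1],[[0.392,0.071,0],[0,0,0],-1],[[0.392,0.071,0],[0,0,0],-1]]}}

```text
time_s: 43.8
ee_pos: [390.2, 368.1, 264.5]
tcp_rot: [-1.196, -2.903, 0.003]
force: [0.3, -0.4, -0.4]
gripper_width: 94.1
```

Call:
{"fn": "carry_out", "kwargs": {"series": [[[0,0,0.01],[0,0,0],-1],[[0,0,0.01],[0,0,0],-1]]}}

```text
time_s: 44.0
ee_pos: [393.8, 363.9, 253.0]
tcp_rot: [-1.206, -2.899, 0.006]
force: [0.4, -0.6, -0.0]
gripper_width: 94.1
```

Run:
```python
from h import *
s=state(); print(s["ee_pos"],s["tcp_rot"],s["joint_pos"])
w=grab_frame("wrist")
for q in regions_of(w,"clear_bottle_mid")[:2]:
    x,f=fit("clear_bottle_mid",[(lambda p:wproj(w,s,p),q["box"])],[393,365]); print(round(q["p"],2),np.round(q["box"]),x,f)
print("cap",circ(w,s,393.2,365.5,118,16.5))
print(goal([393.2,365.5,36],45))
```

```text
[393.79089161 363.91114198 252.98948325] [-1.20644775 -2.89912257  0.0058596 ] [ 0.08715421  0.41746518 -1.13530381  1.74919145  0.3986398   1.23769205
 -0.36912017]
0.9 [229. 146. 276. 196.] [393.54910092 364.29662478] [ 1.6 -1.7 -1.6  0.9]
cap (np.float32(162.79982), np.float64(395.7), np.float64(362.5))
(array([0.0014, 0.0008, 0.2181]), array([-0.16, -0.  , -0.2 ]))
```

Call:
{"fn": "carry_out", "kwargs": {"series": [[[0,0,0.04],[0,0,0],-1],[[0,0,0.08],[0,0,0],-1],[[0,0,0.12],[0,0,0],-1],[[0,0,0.16],[0,0,0],-1],[[0,0,0.195],[0,0,0],-1],[[0,0,0.213],[0,0,0],-1],[[0,0,0.213],[0,0,0],-0.7],[[0,0,0.213],[0,0,0],-0.4],[[0,0,0.213],[0,0,0],-0.2],[[0,0,0.213],[0,0,0],0.5]], "grip_force": 25}}

```text
time_s: 45.1
ee_pos: [393.9, 365.6, 43.1]
tcp_rot: [1.205, 2.9, 0.0]
force: [-0.6, 0.5, -0.1]
gripper_width: 65.2
```

Call:
{"fn": "carry_out", "kwargs": {"series": [[[0,0,0],[0,0,0],1],[[0,0,0],[0,0,0],1],[[0,0,0],[0,0,0],1],[[0,0,0],[0,0,0],1],[[0,0,-0.01],[0,0,0],1],[[0,0,-0.03],[0,0,0],1],[[0,0,-0.06],[0,0,0],1],[[0,0,-0.09],[0,0,0],1],[[0,0,-0.1],[0,0,0],1],[[0,0,-0.1],[0,0,0],1]]}}

```text
time_s: 46.1
ee_pos: [393.9, 365.6, 142.9]
tcp_rot: [1.205, 2.9, 0.0]
force: [-0.7, 0.0, -2.7]
gripper_width: 52.2
```

Run:
```python
from h import *
s=state(); print(s["ee_pos"],s["force"],s["gripper_width"],s["joint_pos"])
w=grab_frame("wrist"); zb=s["ee_pos"][2]-40
for q in regions_of(w,"clear_bottle_mid")[:1]:
    x,f=fit("clear_bottle_mid",[(lambda p:wproj(w,s,p),q["box"])],[393,365],zb); print(round(q["p"],2),np.round(q["box"]),x,f)
print(goal([520,30.9,140],45))
```

```text
[393.85368449 365.55934264 142.85434184] [-0.72003565  0.04915967 -2.74935975] 52.19528932104477 [-0.00617248  0.53891402 -1.03425494  1.86887291  0.53659265  1.04395508
 -0.47838178]
0.85 [206. 180. 300. 332.] [393.08622636 367.62655916] [-0.7 -1.8  0.7  1.4]
(array([-0.3261, -0.1457,  0.0013]), array([-0.14,  0.02, -0.13]))
```

Call:
{"fn": "carry_out", "kwargs": {"series": [[[-0.014,-0.006,0],[0,0,0],1],[[-0.045,-0.02,0],[0,0,0],1],[[-0.08,-0.036,0],[0,0,0],1],[[-0.115,-0.051,0],[0,0,0],1],[[-0.15,-0.067,0],[0,0,0],1],[[-0.185,-0.083,0],[0,0,0],1],[[-0.22,-0.098,0],[0,0,0],1],[[-0.255,-0.114,0],[0,0,0],1],[[-0.285,-0.127,0],[0,0,0],1],[[-0.31,-0.139,0],[0,0,0],1]]}}

```text
time_s: 47.2
ee_pos: [513.5, 45.5, 140.6]
tcp_rot: [-1.206, -2.898, 0.003]
force: [-0.3, 0.7, -0.8]
gripper_width: 52.2
```

Call:
{"fn": "carry_out", "kwargs": {"series": [[[-0.012,-0.005,0],[0,0,0],1],[[-0.016,-0.007,0],[0,0,0],1],[[-0.016,-0.007,0.015],[0,0,0],1],[[-0.016,-0.007,0.03],[0,0,0],1],[[-0.016,-0.007,0.039],[0,0,0],1],[[-0.016,-0.007,0.039],[0,0,0],1],[[-0.016,-0.007,0.039],[0,0,0],1]]}}

```text
time_s: 47.9
ee_pos: [519.8, 32.0, 102.9]
tcp_rot: [-1.203, -2.901, 0.002]
force: [0.6, -0.3, -1.7]
gripper_width: 52.1
```

Run:
```python
from h import *
s=state(); print(s["ee_pos"],s["force"],s["gripper_width"],s["joint_pos"])
print(goal([520,30.9,97],45))
```

```text
[519.76866243  32.02236669 102.8901692 ] [ 0.55617089 -0.2686907  -1.73602779] 52.09978860412981 [ 0.65984593  0.56205201 -0.99476699  1.93808274  0.57759329  0.96013414
  0.16986394]
(array([-0.001 , -0.0006,  0.0059]), array([-0.09, -0.02, -0.05]))
```

Call:
{"fn": "carry_out", "kwargs": {"series": [[[-0.001,-0.0005,0.002],[0,0,0],1],[[-0.001,-0.0005,0.004],[0,0,0],1],[[-0.001,-0.0005,0.005],[0,0,0],1],[[-0.001,-0.0005,0.006],[0,0,0],1],[[-0.001,-0.0005,0.007],[0,0,0],1],[[-0.001,-0.0005,0.007],[0,0,0],1]]}}

```text
time_s: 48.5
ee_pos: [520.4, 30.1, 96.3]
tcp_rot: [-1.205, -2.901, 0.003]
force: [-1.9, -1.0, 5.2]
gripper_width: 52.0
```

Run:
```python
from h import *
s=state(); print(s["ee_pos"],s["force"],s["gripper_width"])
print(goal([520,30.9,97],45))
```

```text
[520.37288569  30.14825159  96.32159657] [-1.90600277 -1.03782381  5.19701137] 52.02283481294719
(array([ 0.0008,  0.0003, -0.0007]), array([-0.1 ,  0.03, -0.11]))
```

Call:
{"fn": "carry_out", "kwargs": {"series": [[[0,0,-0.0005],[0,0,0],-0.2],[[0,0,-0.0005],[0,0,0],-0.5],[[0,0,-0.0005],[0,0,0],-1],[[0,0,-0.0005],[0,0,0],-1],[[0,0,-0.02],[0,0,0],-1],[[0,0,-0.06],[0,0,0],-1],[[0,0,-0.1],[0,0,0],-1],[[0,0,-0.14],[0,0,0],-1],[[0,0,-0.18],[0,0,0],-1],[[0,0,-0.19],[0,0,0],-1]]}}

```text
time_s: 49.5
ee_pos: [521.6, 31.0, 289.7]
tcp_rot: [1.203, 2.898, -0.0]
force: [-0.4, -0.3, -0.4]
gripper_width: 93.8
```

Run:
```python
from h import *
s=state(); print(s["ee_pos"],s["joint_pos"])
w=grab_frame("wrist"); pf=lambda p:wproj(w,s,p)
for n,p0 in (("dish_mid",[526.6,-68.9]),("amber_bottle_mid",[619.7,37.5]),("clear_bottle_mid",[520,30.9])):
    for q in regions_of(w,n)[:4]:
        x,f=fit(n,[(pf,q["box"])],p0,54)
        if np.hypot(*(x-p0))<50: print(n,round(q["p"],2),np.round(q["box"]),x.round(1),f)
for y in (-14.2,45,165.8,57): print(y,goal([583.4,-171.3,290],y))
```

```text
[521.63108574  31.0318781  289.66457233] [ 0.83290846  0.34437495 -1.17242993  1.73536372  0.33347191  1.28102468
  0.36843878]
dish_mid 0.57 [175. 178. 221. 225.] [503.3 -56.1] [-0.9 -1.4  0.9  1.8]
amber_bottle_mid 0.67 [284. 191. 331. 257.] [619.3  36.4] [-2.9 -2.7  1.7  1.7]
clear_bottle_mid 0.62 [228. 146. 272. 199.] [519.2  30.8] [-0.7 -1.7  0.7  1. ]
-14.2 (array([-0.1874, -0.0973, -0.0049]), array([-1.400e-01,  5.000e-02,  5.907e+01]))
45 (array([-0.1874, -0.0973, -0.0049]), array([-0.14, -0.03, -0.13]))
165.8 (array([-0.1874, -0.0973, -0.0049]), array([-6.0000e-02, -1.7000e-01, -1.2093e+02]))
57 (array([-0.1874, -0.0973, -0.0049]), array([ -0.14,  -0.04, -12.13]))
```

The check shows the dish has been knocked about 26 mm off its circle, to (503,-56). Both bottles are fine. I hover over the dish with the jaw at −14°, clear of the clear bottle, to put it back.

Call:
{"fn": "carry_out", "kwargs": {"series": [[[-0.02,-0.03,0],[0,0,8.5],-1],[[-0.04,-0.06,0],[0,0,17],-1],[[-0.049,-0.074,0],[0,0,25.5],-1],[[-0.049,-0.074,0],[0,0,34],-1],[[-0.049,-0.074,0],[0,0,42.5],-1],[[-0.049,-0.074,0],[0,0,51],-1],[[-0.049,-0.074,0.03],[0,0,59],-1],[[-0.049,-0.074,0.06],[0,0,59],-1],[[-0.049,-0.074,0.06],[0,0,59],-1],[[-0.049,-0.074,0.06],[0,0,59],-1]]}}

```text
time_s: 50.7
ee_pos: [502.2, -56.2, 225.9]
tcp_rot: [-2.475, -1.932, 0.003]
force: [0.5, -0.4, -0.1]
gripper_width: 94.0
```

Run:
```python
from h import *
s=state(); print(s["ee_pos"],s["joint_pos"])
w=grab_frame("wrist"); pf=lambda p:wproj(w,s,p)
for q in regions_of(w,"dish_mid")[:4]:
    x,f=fit("dish_mid",[(pf,q["box"])],[503,-56],54)
    if np.hypot(*(x-[503,-56]))<50: print(round(q["p"],2),np.round(q["box"]),x.round(1),f); xb=x
im=np.asarray(w["pixels"])[:,:,::-1].copy(); im=cv2.resize(im,None,fx=3,fy=3,interpolation=cv2.INTER_CUBIC)
for z,r in ((54,31),(92,32)):
    q=np.array([pf([xb[0]+r*np.cos(t),xb[1]+r*np.sin(t),z]) for t in np.linspace(0,6.3,60)])*3
    cv2.polylines(im,[q.astype(np.int32)],True,(0,0,255),1)
cv2.imwrite("pics/kn.png",im[300:780,480:1080]); print(goal([xb[0],xb[1],64],-14.2))
```

```text
[502.24788738 -56.20823812 225.90111332] [ 0.84999418  0.30028592 -0.94391144  1.8573785   0.26903885  1.12180483
 -0.43669763]
0.72 [224. 151. 282. 208.] [503.7 -55.4] [-0.2 -1.9  0.2  1.9]
(array([0.0013, 0.0004, 0.163 ]), array([0.  , 0.06, 0.13]))
```

View pics/kn.png

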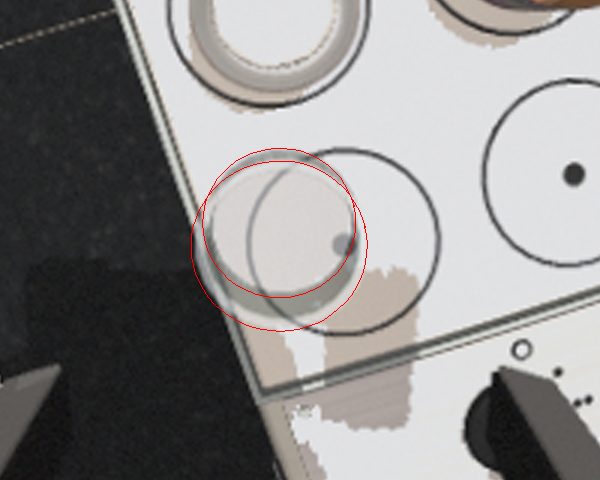

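The dish stands flat inside the plate, close to the near edge. Its floor is around (283,232), and the dot of place 3 at (343,243) is under its side. I grip it with the aim biased to +x so the near finger touches first and pushes it away from the edge.

Call:
{"fn": "carry_out", "kwargs": {"series": [[[0.002,0.0065,0.03],[0,0,0],-1],[[0.002,0.0065,0.07],[0,0,0],-1],[[0.002,0.0065,0.11],[0,0,0],-1],[[0.002,0.0065,0.14],[0,0,0],-1],[[0.002,0.0065,0.155],[0,0,0],-1],[[0.002,0.0065,0.16],[0,0,0],-1],[[0.002,0.0065,0.16],[0,0,0],-1],[[0.002,0.0065,0.16],[0,0,0],-1]], "grip_force": 20}}

```text
time_s: 51.6
ee_pos: [510.1, -56.5, 67.6]
tcp_rot: [2.476, 1.93, -0.001]
force: [0.9, -0.5, 0.5]
gripper_width: 94.2
```

Run:
```python
from h import *
s=state(); print(s["ee_pos"],s["force"],s["gripper_width"],s["joint_pos"])
```

```text
[510.13804706 -56.53525206  67.56469438] [ 0.86367847 -0.49495219  0.54754493] 94.1581202930647 [ 0.69275556  0.53190648 -0.79845306  1.9829881   0.51363638  0.83702129
 -0.63881986]
```

Call:
{"fn": "carry_out", "kwargs": {"series": [[[0,0,0.002],[0,0,0],-0.8],[[0,0,0.002],[0,0,0],-0.6],[[0,0,0.002],[0,0,0],-0.45],[[0,0,0.002],[0,0,0],-0.35],[[0,0,0.002],[0,0,0],0],[[0,0,0.002],[0,0,0],1],[[0,0,0.002],[0,0,0],1],[[0,0,0.002],[0,0,0],1],[[0,0,0.002],[0,0,0],1]]}}

```text
time_s: 52.5
ee_pos: [509.2, -56.4, 64.2]
tcp_rot: [2.477, 1.932, -0.003]
force: [-2.1, -0.6, 6.1]
gripper_width: 62.0
```

Call:
{"fn": "carry_out", "kwargs": {"series": [[[0,0,-0.005],[0,0,0],1],[[0,0,-0.015],[0,0,0],1],[[0,0,-0.02],[0,0,0],1],[[0,0,-0.02],[0,0,0],1]]}}

```text
time_s: 52.9
ee_pos: [509.7, -56.5, 85.1]
tcp_rot: [2.476, 1.931, -0.001]
force: [0.3, -0.0, 0.0]
gripper_width: 62.4
```

Run:
```python
from h import *
s=state(); print(s["ee_pos"],s["force"],s["gripper_width"])
w=grab_frame("wrist"); pf=lambda p:wproj(w,s,p)
for q in regions_of(w,"dish_mid")[:4]:
    x,f=fit("dish_mid",[(pf,q["box"])],[508,-56],s["ee_pos"][2]-11.7)
    if np.hypot(*(x-[508,-56]))<50: print(round(q["p"],2),np.round(q["box"]),x.round(1),f)
print(goal([526.6,-68.9,87],-14.2))
```

```text
[509.74765144 -56.48508527  85.11442297] [ 0.31735225 -0.01433691  0.01973547] 62.38142021968155
0.94 [195. 186. 302. 295.] [508.6 -55.7] [-1.  -1.   1.   3.2]
(array([-0.0078,  0.0198, -0.0027]), array([-0.02,  0.09,  0.08]))
```

Call:
{"fn": "carry_out", "kwargs": {"series": [[[-0.004,0.01,0],[0,0,0],1],[[-0.0078,0.0198,0],[0,0,0],1],[[-0.0078,0.0198,0],[0,0,0],1],[[-0.0078,0.0198,0.008],[0,0,0],1],[[-0.0078,0.0198,0.015],[0,0,0],1],[[-0.0078,0.0198,0.015],[0,0,0],1],[[-0.0078,0.0198,0.015],[0,0,0],1]]}}

```text
time_s: 53.7
ee_pos: [526.2, -68.5, 68.9]
tcp_rot: [-2.477, -1.932, 0.003]
force: [-0.8, 0.6, -0.7]
gripper_width: 61.9
```

Run:
```python
from h import *
s=state(); print(s["ee_pos"],s["force"],s["gripper_width"]); print(goal([526.6,-69.2,64.5],-14.2))
```

```text
[526.21273812 -68.51598041  68.85528939] [-0.76726876  0.55478212 -0.74764972] 61.89733891753108
(array([-0.0006,  0.0005,  0.0044]), array([-0.08,  0.08,  0.12]))
```

Call:
{"fn": "carry_out", "kwargs": {"series": [[[-0.0005,0.0005,0.002],[0,0,0],1],[[-0.0005,0.0005,0.004],[0,0,0],1],[[-0.0005,0.0005,0.005],[0,0,0],1],[[-0.0005,0.0005,0.006],[0,0,0],1],[[-0.0005,0.0005,0.006],[0,0,0],1]]}}

```text
time_s: 54.2
ee_pos: [526.9, -69.4, 63.9]
tcp_rot: [2.477, 1.931, -0.003]
force: [-8.3, -0.6, 18.0]
gripper_width: 62.2
```

Run:
```python
from h import *
s=state(); print(s["ee_pos"],s["force"],s["gripper_width"])
```

```text
[526.89472978 -69.41864473  63.85397808] [-8.3475319  -0.57713114 17.96369651] 62.22423001302947
```

Call:
{"fn": "carry_out", "kwargs": {"series": [[[0,0,-0.001],[0,0,0],-0.35],[[0,0,-0.001],[0,0,0],-0.5],[[0,0,-0.001],[0,0,0],-0.75],[[0,0,-0.001],[0,0,0],-0.75],[[0,0,-0.02],[0,0,0],-0.75],[[0,0,-0.06],[0,0,0],-0.75],[[0,0,-0.11],[0,0,0],-0.75],[[0,0,-0.16],[0,0,0],-0.75],[[0,0,-0.2],[0,0,0],-0.75],[[0,0,-0.2],[0,0,0],-0.75]]}}

```text
time_s: 55.2
ee_pos: [529.0, -68.9, 268.0]
tcp_rot: [2.473, 1.928, 0.004]
force: [0.3, 0.3, -0.9]
gripper_width: 81.9
```

Run:
```python
from h import *
s=state(); print(s["ee_pos"],s["tcp_rot"],s["joint_pos"])
w=grab_frame("wrist"); pf=lambda p:wproj(w,s,p)
for n,p0 in (("dish_mid",[526.6,-68.9]),("amber_bottle_mid",[619.7,37.5]),("clear_bottle_mid",[520,30.9])):
    for q in regions_of(w,n)[:4]:
        x,f=fit(n,[(pf,q["box"])],p0,54)
        if np.hypot(*(x-p0))<50: print(n,round(q["p"],2),np.round(q["box"]),x.round(1),f)
print(goal([583.4,-171.3,200],-14.2),goal([583.4,-171.3,62],-14.2))
```

```text
[529.04996413 -68.93070979 267.97059554] [2.47281778 1.9281417  0.00376378] [ 0.85118306  0.31267516 -0.94794661  1.7460426   0.27349448  1.21621129
 -0.41503   ]
dish_mid 0.81 [222. 149. 273. 198.] [524.4 -68.9] [-0.4 -2.2  0.4  2.2]
amber_bottle_mid 0.85 [277.  44. 338. 101.] [619.1  33.9] [-0.8  1.   0.5 -1.5]
clear_bottle_mid 0.89 [196.  72. 246. 120.] [520.7  30.8] [-0.5 -0.4  0.6  0.4]
(array([-0.085 ,  0.0802,  0.062 ]), array([-0.13,  0.09,  0.08])) (array([-0.0848,  0.0805,  0.2   ]), array([-0.13,  0.09,  0.08]))
```

All three vessels read within about 2 mm of their circles (amber 3.6 mm from a very oblique view). On to the selector, with the jaw already at −14°.

Call:
{"fn": "carry_out", "kwargs": {"series": [[[-0.03,0.028,0],[0,0,0],-0.28],[[-0.06,0.056,0.01],[0,0,0],-0.28],[[-0.085,0.08,0.03],[0,0,0],-0.28],[[-0.085,0.08,0.07],[0,0,0],-0.28],[[-0.085,0.08,0.11],[0,0,0],-0.28],[[-0.085,0.08,0.12],[0,0,0],-0.28],[[-0.085,0.08,0.12],[0,0,0],-0.28],[[-0.085,0.08,0.12],[0,0,0],-0.28]], "grip_force": 30}}

```text
time_s: 56.2
ee_pos: [584.5, -170.9, 144.6]
tcp_rot: [2.476, 1.932, -0.001]
force: [0.7, -1.2, 1.3]
gripper_width: 60.2
```

Run:
```python
from h import *
s=state(); print(s["ee_pos"],s["joint_pos"],s["gripper_width"])
w=grab_frame("wrist"); print(circ(w,s,583.4,-171.3,56,24)); print(goal([583.4,-171.3,62],-14.2))
```

```text
[ 584.50214815 -170.93912404  144.56826059] [ 0.82257851  0.58096609 -0.81079988  1.69249042  0.47112397  1.07381241
 -0.38267606] 60.192268415004975
(np.float32(237.65755), np.float64(583.9), np.float64(-168.8))
(array([-0.0004, -0.0013,  0.083 ]), array([0.08, 0.09, 0.11]))
```

Call:
{"fn": "carry_out", "kwargs": {"series": [[[0,-0.001,0.03],[0,0,0],-0.28],[[0,-0.001,0.06],[0,0,0],-0.28],[[0,-0.001,0.082],[0,0,0],-0.28],[[0,-0.001,0.082],[0,0,0],-0.28],[[0,-0.001,0.082],[0,0,0],0.4],[[0,-0.001,0.082],[0,0,0],1],[[0,-0.001,0.082],[0,0,0],1],[[0,-0.001,0.082],[0,0,0],1],[[0,-0.001,0.082],[0,0,0],1],[[0,-0.001,0.082],[0,0,0],1]]}}

```text
time_s: 57.25
ee_pos: [582.8, -171.1, 61.4]
tcp_rot: [2.477, 1.931, -0.002]
force: [0.1, -0.1, 0.1]
gripper_width: 15.4
```

Run:
```python
from h import *
s=state(); print(s["ee_pos"],s["tcp_rot"],s["force"],s["gripper_width"]); print(goal(s["ee_pos"],-122.2))
```

```text
[ 582.78086976 -171.14181295   61.3715721 ] [ 2.47715457e+00  1.93143184e+00 -2.32747139e-03] [ 0.0725642  -0.06690296  0.06176159] 15.371382346160646
(array([0., 0., 0.]), array([6.0000e-02, 9.0000e-02, 1.0809e+02]))
```

Width 15.4 mm and still closing on the bar; I turn clockwise by 108° in all.

Call:
{"fn": "carry_out", "kwargs": {"series": [[[0,0,0],[0,0,0],1],[[0,0,0],[0,0,0],1],[[0,0,0],[0,0,8],1],[[0,0,0],[0,0,16],1],[[0,0,0],[0,0,24],1],[[0,0,0],[0,0,32],1],[[0,0,0],[0,0,40],1],[[0,0,0],[0,0,48],1],[[0,0,0],[0,0,54],1]]}}

```text
time_s: 58.15
ee_pos: [581.4, -170.4, 61.3]
tcp_rot: [-3.086, -0.588, 0.006]
force: [-12.7, 4.1, 11.9]
gripper_width: 12.8
```

Run:
```python
from h import *
s=state(); print(s["ee_pos"],s["joint_pos"],s["force"],s["ft_torque"],s["gripper_width"]); print(goal([583.5,-171,61.4],-122.2))
```

```text
[ 581.44610055 -170.39018256   61.28258597] [ 0.63051862  0.61341465 -0.5329693   1.7563266   0.39024813  0.88263935
 -1.2695382 ] [-12.66633109   4.05016647  11.85629184] [1.0443247  2.99972667 0.02196719] 12.832709236040342
(array([ 0.0017,  0.0013, -0.0001]), array([ 0.06,  0.23, 53.79]))
```

Call:
{"fn": "carry_out", "kwargs": {"series": [[[0,0,0],[0,0,8],1],[[0,0,0],[0,0,16],1],[[0,0,0],[0,0,24],1],[[0,0,0],[0,0,32],1],[[0,0,0],[0,0,40],1],[[0,0,0],[0,0,48],1],[[0,0,0],[0,0,53.8],1],[[0,0,0],[0,0,53.8],1],[[0,0,0],[0,0,53.8],1]]}}

```text
time_s: 59.05
ee_pos: [581.6, -169.6, 61.3]
tcp_rot: [3.02, -0.862, -0.006]
force: [-11.8, 6.2, 13.3]
gripper_width: 12.8
```

Run:
```python
from h import *
s=state(); print(s["ee_pos"],s["force"],s["ft_torque"],s["gripper_width"]); print(goal(s["ee_pos"],-122.2))
```

```text
[ 581.5711587  -169.55565311   61.28474383] [-11.79062361   6.18469765  13.28046793] [1.89206478e+00 2.94885611e+00 1.42562306e-03] 12.785445385306852
(array([0., 0., 0.]), array([0.11, 0.19, 0.34]))
```

Release, rise, and check everything.

Call:
{"fn": "carry_out", "kwargs": {"series": [[[0,0,0],[0,0,0],0.5],[[0,0,0],[0,0,0],0.2],[[0,0,0],[0,0,0],-0.28],[[0,0,0],[0,0,0],-0.28],[[0,0,-0.03],[0,0,0],-0.28],[[0,0,-0.07],[0,0,0],-0.28],[[0,0,-0.12],[0,0,0],-0.28],[[0,0,-0.17],[0,0,0],-0.28],[[0,0,-0.22],[0,0,0],-0.28],[[0,0,-0.22],[0,0,0],-0.28]]}}

```text
time_s: 60.05
ee_pos: [585.4, -171.2, 288.2]
tcp_rot: [3.019, -0.863, 0.014]
force: [0.4, 0.3, -0.1]
gripper_width: 60.3
```

Run:
```python
from h import *
s=state(); print(s["ee_pos"],s["tcp_rot"])
w=grab_frame("wrist"); pf=lambda p:wproj(w,s,p)
st=np.load("st.npy")
for n,p0,b in (("dish_mid",[526.6,-68.9],54),("amber_bottle_mid",[619.7,37.5],54),("clear_bottle_mid",[520,30.9],54),("flask_mid",[446,-353],4)):
    for q in regions_of(w,n)[:4]:
        x,f=fit(n,[(pf,q["box"])],p0,b)
        if np.hypot(*(x-p0))<70: print(n,round(q["p"],2),np.round(q["box"]),x.round(1),f)
si=grab_frame("side")
for n in ("flask_mid","dropper_mid","dish_mid"): print("side",n,[(round(q["p"],2),np.round(q["box"])) for q in regions_of(si,n)[:3]])
save(w,"end",scale=1.5)
```

```text
[ 585.35620751 -171.19572189  288.18640638] [ 3.018958   -0.86326875  0.01411461]
dish_mid 0.65 [203. 217. 233. 264.] [520.2 -78.4] [-3.3 -1.  11.6  1.5]
amber_bottle_mid 0.6 [ 83. 204. 146. 266.] [619.1  38.1] [-1.1 -1.5  1.1  1.6]
clear_bottle_mid 0.63 [146. 247. 170. 280.] [523.5  14.3] [-2.2 -2.1 21.6 33.1]
flask_mid 0.72 [338. 123. 428. 238.] [ 427.7 -311.3] [  6.6  47.7 -18.1  -5.6]
flask_mid 0.64 [363. 154. 426. 211.] [ 439.2 -349.3] [-2.3 -0.2  2.1  0.2]
side flask_mid [(0.73, array([162., 257., 200., 302.]))]
side dropper_mid [(0.25, array([245., 148., 267., 192.]))]
side dish_mid [(0.9, array([208., 189., 234., 214.])), (0.81, array([319., 181., 333., 199.]))]
```

View pics/end.png

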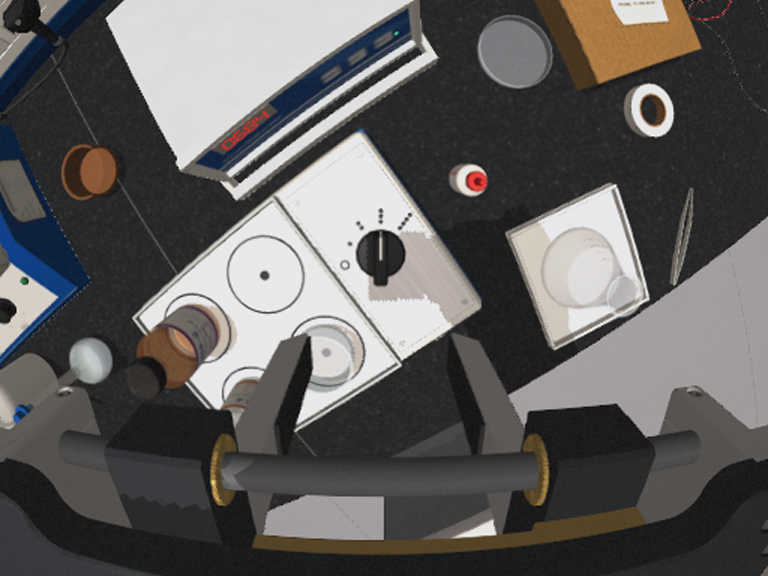

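The knob points at the three pips (380,212). The flask stands in the tray (580,270), the dropper on the bench (470,180), the dish is around its dot (327,352), and both bottles are on the left places. The gripper is clear of everything.

```bash
python3 -c "
from cell import *
print(hand_in())"
```

```text
the job is handed in; nothing more can be done
None
```

The stirrer is changed over and the job is handed in at about 60 s on the robot's clock; no verdict was reported.

- **Done, in this order:**
  1. The dropper bottle went onto the bench at the right of the console.
  2. The selector was turned from 3 to off.
  3. The conical flask went into the tray.
  4. The dish, amber bottle and clear bottle, the only vessels waiting (no beaker), went onto the near-right, far-left and near-left places.
  5. The selector was turned back to position 3.
- **Mended on the way:**
  - The dish was knocked about 26 mm off its circle after I placed it. I gripped it again and put it back.
  - Early on, one turn ran joint 7 up to its limit (2.824 rad read, against a listed 2.82). I backed it off; no contact force showed.
- **Last checks:**
  - The final picture shows the pointer at three pips. The flask is in the tray, the dropper is upright on the bench, and the gripper is clear of everything.
  - The fits taken after re-placing the dish put the dish and clear bottle within about 2 mm of their circles. The amber bottle's fits ranged from about 1 to 4 mm.
- **Checks that disagreed:** In the final view the dish and clear-bottle fits came out off (about 11 and 17 mm) because a finger partly hid both. The picture shows the dish around its dot. The clear bottle is mostly hidden there, so it rests on the earlier fit.

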